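# Fit a bearing's retaining ring with circlip pliers

### The arm

A 6-joint arm with a two-finger parallel gripper is mounted at the origin on the work surface. World frame = base frame: x ahead of the robot, y to its left, z up, the work surface at z = 0. Lengths are in mm, angles in rad, forces in N, time in s.
With the tool pointing down it reaches from about 375 to 900 mm from the base axis. Payload 3.1 kg.
Tool frame: the origin (TCP) lies midway between the tips of the shut fingers; the grasp point (between the pads) lies 19 mm behind it; y points along the fingers, x is the direction in which the jaws open and shut, and the axes are right-handed (so a half turn about y gives the same grasp; the last joint's range is limited). The gripper opens to 85 mm and grips with 20 to 120 N. Pads are 22 mm wide; open, the fingers measure 114 mm over their backs; the gripper's body (76 mm by 85 mm) begins 54 mm behind the grasp point. The pads swing forward as they close: fully open they stand 13 mm farther back than shut.
Start: joints at [1.012, 0.527, 1.433, -0, 1.181, -0.178], TCP at [231.668, 580.454, 231.31] pointing down, gripper open.
Joint ranges: [-3.08, 3.08], [-0.75, 2.2], [0.22, 2.44], [-1.43, 4.57], [0, 2.65], [-2.85, 2.85]. Speed limits (rad/s): [2.79, 2.79, 3.14, 3.14, 3.14, 3.14].

### API

Orientations are given as a unit quaternion [x, y, z, w].
In Python, from rig import r gives the robot as it stands.
- The arm moves only by the tool play_rows, never from a script. Its argument "moves" is a list of rows, each a list of 2 entries, a list of its own where there are three numbers: the shift along the tool's x, y, z in units of 25 mm (1.0 is 25 mm), then the turn, a rotation vector about the tool's x, y, z in degrees. A call has 1 to 12 rows; each row is the pose to reach, as a shift and turn from the pose commanded when the call began, along the tool's axes at that moment; what a row does not reach only later rows make up. A row lasts 1/10 s, in which the tool goes at most 50 mm and 8.59 degrees, less where a joint would pass 70% of its speed; a pose out of reach is approached as far as the arm can. A call with a gripper value outside its range is refused whole. "gripper" is the opening in per cent of the stroke, from 0 (shut) to 100 (fully open), set as the call begins (left out, the last holds). The fingers move at their own pace and stop on an object; the grip force is fixed at half the most. Time passes only in rows, so rows that repeat a pose let the fingers close. It gives the time, the measured TCP pose, the force and the opening at its end, in the units of the state.
- r.state(): the state, without advancing time (a new reading comes with each control period).
- r.capture(name): name is "scene" or "top" or "wrist"; returns a dict with "frame" (480x640x3 uint8, blue, green, red), "camera_matrix" (3x3 intrinsics, pixels), "k1" (the pictures are not rectified: a ray, as slopes to the right and down, at radius r is drawn at 1 + k1 r^2 times it, then the intrinsics apply), "world_to_cam" (4x4, takes a point from world to camera coordinates). Camera axes: x right, y down, z forward; pixel columns grow to the right and rows downward; lengths in mm; the calibration is good to about 2 mm. A picture is of the moment at which its call begins. There is no depth.
- r.job_done(): hands the job in, once; it reports no verdict.
The state is a dict: "clock": time; "q": joint angles; "joint_vel": joint speeds; "joint_torque": joint torques, N m; "tool_pos": TCP position; "ee_rot": TCP orientation; "wrist_force": force on the tool from outside, world axes, zero at the start; "wrist_torque": the same for the moment, N m; "grip_width": opening from 0.0 (shut) to 1.0 (fully open).
Only numpy, scipy, OpenCV 4.12 (cv2) and the standard library are available. Lean on these libraries where they do the work, as an engineer would, in place of code of your own. Each camera call takes 0.05 s, during which the arm holds its last target. There are 200 camera calls.

### The job

The feed roller of the leather press stands on end on the bench with its bearing already slipped over the journal. Take the circlip pliers from their rack, pick up the larger of the two retaining rings by its lug holes, spread it only as far as it needs, slide it down over the journal, push the springy bearing down with it gently until it is level with the groove and let it close fully home in the groove; then hang the pliers back in their slot in the rack. Handle the ring with the pliers only, never with the gripper's fingers, do not force or overstretch anything, and leave the other things on the bench alone.

Things in the scene. Friction and masses are not known exactly. Their poses are not given: they have to be found in the camera images.
- pliers_grip (a point): Circlip pliers, 130 g: two dark steel levers on one pivot, black grips, hanging head down in the rack, grips up. Point midway between the grips, half-way up; z up along the pliers, y from grip to grip (close along y, from above). Grips 18 mm wide in x, 46 mm over their outsides. Squeezing them SPREADS the tips: 9 N to begin, at 26.5 mm 13 N bare, 21 N with the ring on.
- pliers_guards (a point): Point between the pliers' two flat black finger guards, at the level of their tops, 20 mm below pliers_grip. Each is 36 x 29 mm and 5 mm thick and reaches from 9 to 38 mm either side of the middle in y. Fingertips brought down on the guards have a stop and keep the pliers from swinging. Gripped at 44.5 mm over the grips the pliers' spring holds them firmly.
- pliers_tips (a point): Point between the flat feet (shoulders, 16 x 8 mm) of the two tips, 105 mm below pliers_grip; pivot 55 mm above. Under each foot a pin, 3 mm thick, 3.5 mm long, round end, leans out a little. Pin roots 15.6 mm apart with 46 mm over the grips, 17 mm with 44.5, 26 mm with 36, 36 mm with 26.5. From 44.5 to 26.5 mm the tips also sink about 4 mm away from the fingers.
- rack_slot (a point): Wooden pliers rack, fixed, 150 x 90 mm, top board 95 mm above the bench. Point: centre of its nearer slot (22 mm wide in x, 66 mm long in y) on the board's top face, z up. The pliers hang with the undersides of their guards on the board, pliers_grip 25 mm above this point. Another tool, handles up to 145 mm above the bench, hangs in the slot 70 mm further in +x.
- ring_centre (a point): Plain steel retaining ring, the larger of two on the board, 24 g, 4 mm thick, bore about 37 mm, with a gap between two lugs. Point: centre of the bore, mid-thickness, on the ring's rigid back part; x points to the gap, z up. Lug holes: 27.6 mm from it along x, 8.85 mm to each side. When spread for fitting, the middle of the opening is 2.7 mm from this point towards the gap.
- lug_a (a point): Centre of the lug hole on the ring's +y side, mid-thickness. Lug 11 mm square, hole 6.4 mm square, right through. Hole centres are 17.7 mm apart unspread and must be some 31 mm apart or more to pass the journal; over 42 mm spoils the ring. They spring back with 3 N at first, 8 N at 34 mm. Pliers at 26.5 mm over the grips give about 33 mm.
- lug_b (a point): Centre of the other lug hole, on the ring's -y side, same sizes.
- roller_groove (a point): Feed roller standing upright, fixed in a 120 mm plywood block on levelling feet (height varies by 8 mm): knurled drum, bearing, and through it the steel journal, 40 mm thick. Point: on the journal's axis, half-way up the ring groove, z up. The groove is 6 mm high, 35 mm across at its bottom; above it the journal is plain for 8 mm, then a 4 mm chamfer to 33 mm across.
- journal_end (a point): Centre of the journal's upper end face, 15 mm above roller_groove.
- bearing_top (a point): Centre of the flat top of the ball bearing, 80 mm across, 18 mm high, round the journal on a wave spring. At rest it is 1.5 mm above roller_groove and hides most of the groove. Pushing it down takes 2.5 N to start, 5.5 N at 2.5 mm, 8 N at 4.5 mm (ring in line with the groove from 2.5 to 4.5 mm), solid at 6 mm. Over 16 N from the ring is forcing.
- board: Plywood board with a cork face, 140 x 84 mm, upper face 16 mm above the bench, fixed; origin at the centre of its underside. The large ring lies on its nearer half, the small ring on its far half.
- small_ring: A smaller steel retaining ring, 31 mm outside, lying on the board; not wanted. Origin at its centre, on the underside.
- tape: Roll of cream tape lying flat, 104 mm across, 18 mm high.
- mallet: Wooden mallet lying down.
- dye_jar: Small jar with a white cap, 52 mm across, 75 mm high.
- awl: Awl with a dark wooden handle, lying beside the rack.
- cutter: Yellow rotary cutter lying down.
- snap_dish: Small aluminium dish, 70 mm across.
Mind the look-alikes: they are no part of the job. What is shaped like the part that bears pliers_grip but pink or white is not meant.

How it is judged (in metres and radians):
On the way, in this order (a step that is already met when the one before it is completed fails the run):
1. the ring is lifted clear of its board on the pliers' tips (z of ring_centre in the frame of board above 0.045 m and contact force between pliers and ring above 0.5 N), for 0.2 s.
2. the ring has closed in the groove and the pliers are drawn off it (distance between lug_a and lug_b below 0.0215 m and horizontal distance between ring_centre and roller_groove below 0.0035 m and z of ring_centre in the frame of roller_groove between -0.0022 and 0.0022 m and angle between the z axis of ring_centre and the z axis of roller_groove, either way round below 0.06 rad and contact force between pliers and ring below 0.1 N and z of pliers_grip in the frame of roller_groove above 0.12 m), for 0.2 s.
At the end, for the whole second after the job is handed in: The large ring sits in the journal's groove: closed (hole centres less than 21.5 mm apart), level, within 3.5 mm of the axis and 2.2 mm of the groove's mid-height; the pliers hang upright at rest in their slot of the rack (within 20 mm of its middle, guards on the board) (distance between lug_a and lug_b below 0.0215 m and horizontal distance between ring_centre and roller_groove below 0.0035 m and z of ring_centre in the frame of roller_groove between -0.0022 and 0.0022 m and angle between the z axis of ring_centre and the z axis of roller_groove, either way round below 0.06 rad and horizontal distance between pliers_grip and rack_slot below 0.02 m and z of pliers_grip in the frame of rack_slot between 0.018 and 0.032 m and angle between pliers_grip's own z axis and vertical below 0.12 rad and linear speed of each of pliers, ring below 0.03 m/s); the robot touches nothing.
It fails at once if the ring is overstretched (hole centres more than 42 mm apart) (distance between lug_a and lug_b above 0.042 m).
It fails at once if the bearing is forced (more than 16 N from the ring) (contact force between ring and bearing above 16 N).
It fails at once if the gripper's fingers touch the ring (contact force between the fingers and ring above 0.5 N).
It fails at once if one of the other things is moved by more than 20 mm (distance of any of small_ring, tape, mallet, dye_jar, awl, cutter, snap_dish from where it was at the start of the episode above 0.02 m).
It also fails if it takes over 72 s, if anything falls off the work surface, if the arm or the gripper's body presses on something with over 40 N, if the wrist force passes 120 N, or if a joint passes its speed limit or range.

## Working session

There is one attempt and no reset: what is moved stays moved. The work goes in short steps, Python scripts to look and compute and a tool call to move; the robot and the scene stay as the last step left them, time stands still between calls to the robot, and variables do not carry over. Pictures are saved under pics/ and viewed, about 8 in all and at most 12, crops included, and the job is handed in when it is done.

Besides the shell and the picture viewer there is one more tool, called after "Call:" by a JSON object that holds its "api" and its "payload", one argument or row to a line. play_rows: Moves the arm, as the interface text tells. Its arguments: {"type":"object","properties":{"moves":{"type":"array","items":{"type":"array"}},"gripper":{"type":"number"}},"required":["moves"]}

```bash
ls; mkdir -p pics; cat > h.py <<'E'
import numpy as np, cv2
from rig import r
from scipy.spatial.transform import Rotation as R
def cap(n):
    c=r.capture(n); c={k:(np.array(v) if k!='k1' else v) for k,v in c.items()}; return c
def ray(c,u,v):
    K=c['camera_matrix'];k=c['k1']
    d=np.array([(u-K[0,2])/K[0,0],(v-K[1,2])/K[1,1]]); s=d.copy()
    for _ in range(30): s=d/(1+k*(s@s))
    W=c['world_to_cam']; Rm=W[:3,:3]; o=-Rm.T@W[:3,3]
    w=Rm.T@np.array([s[0],s[1],1]); return o,w/np.linalg.norm(w)
def plane(c,u,v,z):
    o,w=ray(c,u,v); return o+w*(z-o[2])/w[2]
def tri(*obs):
    A=np.zeros((3,3));b=np.zeros(3)
    for c,u,v in obs:
        o,w=ray(c,u,v);P=np.eye(3)-np.outer(w,w);A+=P;b+=P@o
    X=np.linalg.solve(A,b); return X,[np.linalg.norm((np.eye(3)-np.outer(w,w))@(X-o)) for o,w in [ray(*q) for q in obs]]
def proj(c,X):
    W=c['world_to_cam'];p=W[:3,:3]@np.array(X,float)+W[:3,3];s=p[:2]/p[2];s=s*(1+c['k1']*(s@s))
    K=c['camera_matrix'];return np.array([K[0,0]*s[0]+K[0,2],K[1,1]*s[1]+K[1,2]])
def toolmove(dw,yaw=None):
    s=r.state();Q=R.from_quat(s['ee_rot']); return Q.inv().apply(dw)/25
E
python3 - <<'E'
from h import *
import pickle
for n in('scene','top','wrist'):
    c=cap(n);pickle.dump(c,open(n+'.pkl','wb'));cv2.imwrite(f'pics/{n}0.png',c['frame'])
    W=c['world_to_cam'];print(n,-W[:3,:3].T@W[:3,3],W[2,:3],c['camera_matrix'][0,0],c['k1'])
print(r.state())
E
```

```text
pics
scene [1023.52584834 -540.87811626  895.56084324] [-0.47183803  0.55916512 -0.68169146] 540.6224012902326 -0.011187443146138282
top [ 309.7965288    95.27879477 1188.6920001 ] [ 0.17317181 -0.02588686 -0.98455137] 460.4741642932944 -0.035143726882961704
wrist [165.40013424 606.97613635 372.38316897] [ 0.26235484 -0.10587466 -0.95914571] 413.59357202869023 0.017629639323893234
{'clock': 0.15, 'q': array([ 1.01251947e+00,  5.28279279e-01,  1.43361193e+00, -2.52571706e-05,
        1.18139995e+00, -1.78494771e-01]), 'joint_vel': array([-1.13699249e-03, -2.34548520e-03, -2.78660411e-03,  6.81522205e-04,
       -4.84858661e-05,  3.12462930e-04]), 'joint_torque': array([ 1.90578437e-03, -4.42744517e+01, -1.78277653e+01, -1.68253596e-04,
        5.55833991e-03, -1.79638141e-05]), 'tool_pos': array([231.37796675, 579.99990911, 230.54078508]), 'ee_rot': array([ 0.58563701,  0.39609342, -0.39718483, -0.58513546]), 'wrist_force': array([-0.3270324 , -0.52007134, -0.0297142 ]), 'wrist_torque': array([ 0.04115609, -0.00669785, -0.01647655]), 'grip_width': 0.9973860443263602}
```

View pics/scene0.png

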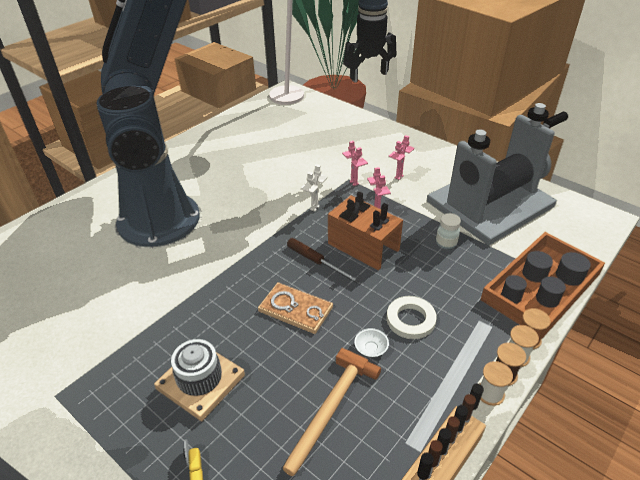

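View pics/top0.png

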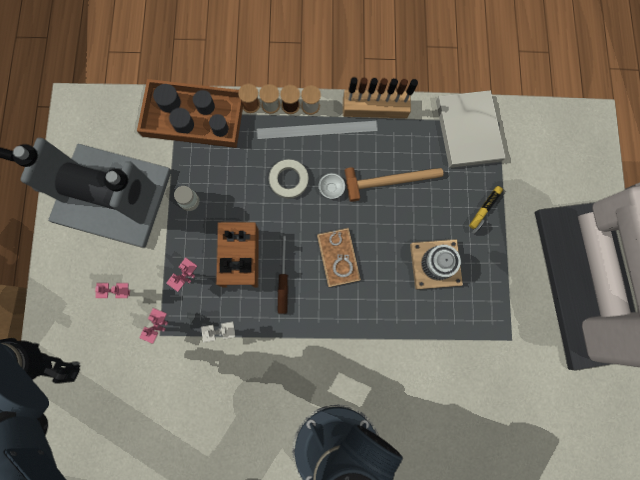

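The pictures show the following:
- The rack is at top px (236,253). The nearer tool, with black grips, is at (236,266) and is the target.
- Look-alikes are the other black tool in the far slot (236,236), the pink ones at (112,290), (182,275) and (153,325), and the white one at (218,331).
- The ring board is at (338,257), with the larger ring at (343,265).
- The roller is at (443,261).

Next is one close crop sheet.

```bash
python3 - <<'E'
from h import *
import pickle
t=pickle.load(open('top.pkl','rb'));s=pickle.load(open('scene.pkl','rb'))
def cr(c,u,v,h=33,n=266): return cv2.resize(c['frame'][v-h:v+h,u-h:u+h],(n,n),interpolation=cv2.INTER_CUBIC)
cv2.imwrite('pics/crops1.png',np.vstack([np.hstack([cr(t,236,255),cr(t,338,257),cr(t,443,261)]),np.hstack([cr(s,365,225,40),cr(s,296,306,40),cr(s,197,370,40)])]))
for nm,u,v,z in(('slot',236,266,95),('grip',236,266,120),('slot2',236,236,95),('ring',343,266,18),('small',336,239,18),('boardc',338,257,16),('jour',444,261,105)): print(nm,plane(t,u,v,z))
# triangulate journal end
print(tri((t,444.5,261),(s,193,354)))
E
```

```text
slot [438.88504125 251.59603179  95.        ]
grip [435.9342902  248.02287689 120.        ]
slot2 [511.49880777 254.72257912  95.        ]
ring [452.8260224  -10.59084559  18.        ]
small [522.81376863   7.80270345  18.        ]
boardc [476.16649648   2.2153146   16.        ]
jour [ 458.3721207  -245.67532561  105.        ]
(array([ 460.6912185 , -251.4586683 ,   89.68149893]), [np.float64(0.3302764376297359), np.float64(0.3302764376297359)])
```

View pics/crops1.png

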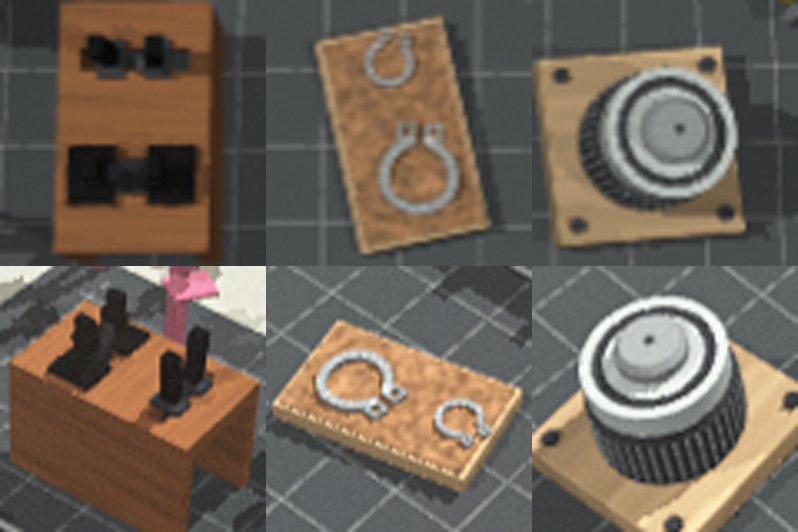

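The crops confirm it: the target is the black pliers in the nearer slot. The larger ring has its gap towards +x, and the roller's journal is clear. Now I'll compute the move above the rack.

```bash
cat >> h.py <<'E'
def goto(target,yaw=0.0,flip=1):
    """shift/turn (tool axes) from current pose to pointing-down pose; tool x along flip*(world y rotated by yaw)"""
    s=r.state();Q=R.from_quat(s['ee_rot'])
    x=flip*np.array([-np.sin(yaw),np.cos(yaw),0]);y=np.array([0,0,-1.]);z=np.cross(x,y)
    T=R.from_matrix(np.c_[x,y,z])
    d=Q.inv().apply(np.array(target)-s['tool_pos'])/25
    t=(Q.inv()*T).as_rotvec(degrees=True)
    print('flip',flip,'shift',d.round(3),'turn',t.round(2),'q6',s['q'][5].round(2),'F',s['wrist_force'].round(2),'w',round(s['grip_width'],4),'t',s['clock'])
E
python3 - <<'E'
from h import *
print(R.from_quat(r.state()['ee_rot']).as_matrix().round(3))
for f in(1,-1): goto([430,250,250],0,f)
E
```

```text
[[ 0.371 -0.001 -0.929]
 [ 0.929 -0.001  0.371]
 [-0.002 -1.     0.   ]]
flip 1 shift [ -9.316  -0.766 -12.272] turn [ -0.03 -21.76  -0.09] q6 -0.18 F [-0.33 -0.52 -0.03] w 0.9974 t 0.15
flip -1 shift [ -9.316  -0.766 -12.272] turn [ 1.3000e-01  1.5824e+02 -5.0000e-02] q6 -0.18 F [-0.33 -0.52 -0.03] w 0.9974 t 0.15
```

Call:
{"api": "play_rows", "payload": {
  "moves": [
    [[-2.5, -0.76, -3.5], [0, -6, 0]],
    [[-5, -0.76, -6.5], [0, -12, 0]],
    [[-7, -0.76, -9.5], [0, -18, 0]],
    [[-9.3, -0.76, -12.25], [0, -21.8, 0]],
    [[-9.3, -0.76, -12.25], [0, -21.8, 0]],
    [[-9.3, -0.76, -12.25], [0, -21.8, 0]],
    [[-9.3, -0.76, -12.25], [0, -21.8, 0]],
    [[-9.3, -0.76, -12.25], [0, -21.8, 0]],
    [[-9.3, -0.76, -12.25], [0, -21.8, 0]],
    [[-9.3, -0.76, -12.25], [0, -21.8, 0]],
    [[-9.3, -0.76, -12.25], [0, -21.8, 0]],
    [[-9.3, -0.76, -12.25], [0, -21.8, 0]]
  ],
  "gripper": 100
}}

```text
clock: 1.35
tool_pos: [429.0, 252.0, 250.2]
ee_rot: [-0.499, -0.501, 0.501, 0.499]
wrist_force: [0.6, -1.1, -0.4]
grip_width: 1.003
```

```bash
python3 - <<'E'
from h import *
import pickle
goto([430,250,250],0,1)
c=cap('wrist');pickle.dump(c,open('w1.pkl','wb'));cv2.imwrite('pics/w1.png',c['frame'])
W=c['world_to_cam'];print(-W[:3,:3].T@W[:3,3],W[2,:3]);print(r.state()['q'])
for X in((438,250,95),(438,250,120)):print(proj(c,X))
E
```

```text
flip 1 shift [-0.08   0.006 -0.041] turn [-0.04  0.15  0.  ] q6 -1.27 F [ 0.61 -1.12 -0.42] w 1.0031 t 1.35
[357.86572674 251.87609837 392.14608882] [ 0.28307418  0.00168717 -0.95909654]
[ 3.06054214e-01  3.31808208e-01  1.72289079e+00  1.91579752e-04
  1.08731441e+00 -1.26768933e+00]
[316.49068655 230.40110586]
[316.2642336  239.89351961]
```

View pics/w1.png

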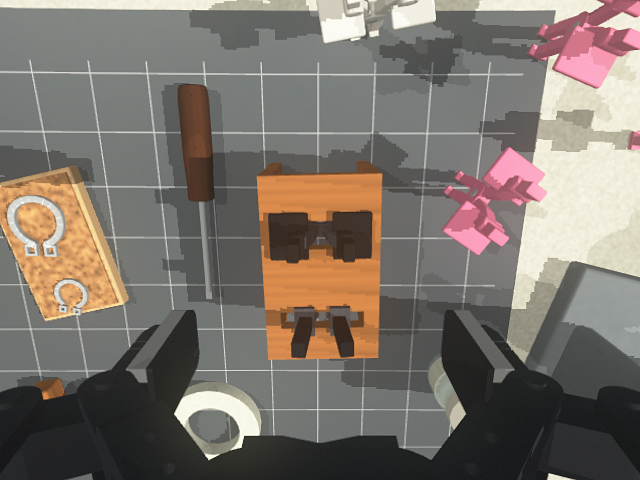

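```bash
python3 - <<'E'
from h import *
import pickle
c=pickle.load(open('w1.pkl','rb'))
a,b,d,e=[plane(c,*p,95) for p in((258,176.5),(383,173.5),(269,359),(379,358))]
print(a,b,d,e,np.linalg.norm(b-a),'yaw',np.degrees(np.arctan2(-(b-a)[0],(b-a)[1])),np.degrees(np.arctan2(-(e-d)[0],(e-d)[1])),(a+b+d+e)/4)
g=c['frame'].astype(int).max(2)
m=((g<60)*255).astype(np.uint8);m[:195]=0;m[275:]=0;m[:,:255]=0;m[:,385:]=0
ys,xs=np.nonzero(m);print(xs.min(),xs.max(),ys.min(),ys.max())
for col in(275,285,300,338,350,365): 
    k=np.nonzero(m[:,col])[0];print(col,k.min(),k.max(),plane(c,col,k.min(),100)[:2],plane(c,col,k.max(),100)[:2])
for row in(216,222,228,232):
    k=np.nonzero(m[row])[0];print(row,k.min(),k.max(),plane(c,k.min(),row,100)[:2],plane(c,k.max()+1,row,100)[:2])
E
```

```text
[398.11577498 208.14627738  95.        ] [395.83197086 297.54543912  95.        ] [546.8383396  211.17263022  95.        ] [545.80616275 300.99902728  95.        ] 89.42832818285225 yaw 1.463368124917221 0.6583451717786161 [471.64806205 254.4658435   95.        ]
269 371 212 260
275 214 248 [424.42537946 220.05197974] [450.19040684 219.30902206]
285 214 246 [424.41262486 227.27613901] [448.62970052 226.74369807]
300 213 254 [423.65496576 238.12460409] [454.84370727 237.76030473]
338 231 256 [437.08205211 265.76990848] [456.37238171 266.04653335]
350 212 243 [422.86183238 274.22772477] [446.24243666 274.75709227]
365 212 257 [422.84744721 285.05421078] [457.12772848 286.1813431 ]
216 269 371 [425.91449243 215.66955735] [425.79996373 290.21759397]
222 269 371 [430.38358846 215.52175934] [430.2698958  290.38673769]
228 270 371 [434.88971814 216.10232126] [434.77807177 290.55704568]
232 270 371 [437.9160643  216.00464825] [437.80496212 290.67123664]
```

Guards are centred at about (440.5, 253), with a yaw of about 1.2°. The rack measures 149 x 89 mm, matching the description.

```bash
python3 - <<'E'
from h import *
goto([440,253.3,118],np.radians(1.2),1)
E
```

```text
flip 1 shift [ 0.049  5.288 -0.44 ] turn [-0.03 -1.04  0.  ] q6 -1.27 F [-0.33 -1.22 -0.52] w 0.9981 t 1.4
```

Call:
{"api": "play_rows", "payload": {
  "moves": [
    [[0.05, 1, -0.44], [0, -1, 0]],
    [[0.05, 2, -0.44], [0, -1, 0]],
    [[0.05, 3, -0.44], [0, -1, 0]],
    [[0.05, 3.7, -0.44], [0, -1, 0]],
    [[0.05, 4.4, -0.44], [0, -1, 0]],
    [[0.05, 5, -0.44], [0, -1, 0]],
    [[0.05, 5.3, -0.44], [0, -1, 0]],
    [[0.05, 5.3, -0.44], [0, -1, 0]],
    [[0.05, 5.3, -0.44], [0, -1, 0]]
  ],
  "gripper": 66
}}

```text
clock: 2.3
tool_pos: [441.0, 252.8, 118.2]
ee_rot: [0.495, 0.505, -0.505, -0.495]
wrist_force: [0.6, -0.3, -0.7]
grip_width: 0.662
```

Call:
{"api": "play_rows", "payload": {
  "moves": [
    [[0, 0.05, 0], [0, 0, 0]],
    [[0, 0.1, 0], [0, 0, 0]],
    [[0, 0.15, 0], [0, 0, 0]],
    [[0, 0.15, 0], [0, 0, 0]]
  ],
  "gripper": 55
}}

```text
clock: 2.7
tool_pos: [440.9, 252.2, 114.2]
ee_rot: [0.496, 0.505, -0.504, -0.495]
wrist_force: [-0.3, -0.4, 0.4]
grip_width: 0.554
```

```bash
python3 - <<'E'
from h import *
goto([440,253.3,95],np.radians(1.2),1);print(r.state()['tool_pos'])
c=cap('wrist');cv2.imwrite('pics/w2.png',c['frame'][150:480])
E
```

```text
flip 1 shift [0.044 0.767 0.037] turn [ 0.01 -0.17  0.  ] q6 -1.29 F [-0.3  -0.38  0.41] w 0.5538 t 2.7
[440.94058854 252.20506896 114.18238966]
```

View pics/w2.png

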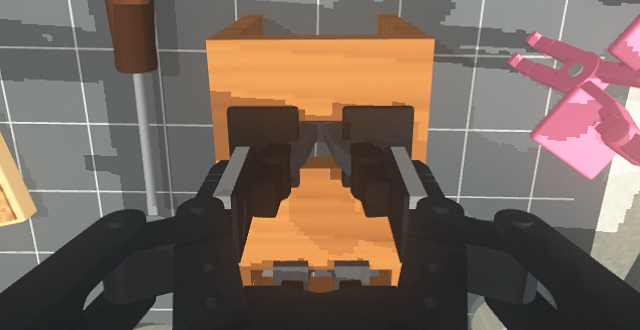

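The view shows the grips standing between the pads (crop px 275 and 370) with the guards just below. I'll lower to contact.

Call:
{"api": "play_rows", "payload": {
  "moves": [
    [[0, 0.1, 0], [0, 0, 0]],
    [[0, 0.2, 0], [0, 0, 0]],
    [[0, 0.3, 0], [0, 0, 0]],
    [[0, 0.4, 0], [0, 0, 0]],
    [[0, 0.44, 0], [0, 0, 0]],
    [[0, 0.44, 0], [0, 0, 0]]
  ]
}}

```text
clock: 3.35
tool_pos: [440.7, 252.2, 102.8]
ee_rot: [-0.495, -0.504, 0.505, 0.496]
wrist_force: [-0.8, -0.9, -0.6]
grip_width: 0.547
```

Call:
{"api": "play_rows", "payload": {
  "moves": [
    [[0, 0.04, 0], [0, 0, 0]],
    [[0, 0.08, 0], [0, 0, 0]],
    [[0, 0.12, 0], [0, 0, 0]],
    [[0, 0.12, 0], [0, 0, 0]]
  ]
}}

```text
clock: 3.75
tool_pos: [440.8, 252.2, 100.0]
ee_rot: [-0.495, -0.504, 0.505, 0.495]
wrist_force: [-0.5, -0.5, 0.3]
grip_width: 0.548
```

Call:
{"api": "play_rows", "payload": {
  "moves": [
    [[0, 0.04, 0], [0, 0, 0]],
    [[0, 0.08, 0], [0, 0, 0]],
    [[0, 0.12, 0], [0, 0, 0]],
    [[0, 0.12, 0], [0, 0, 0]]
  ]
}}

```text
clock: 4.15
tool_pos: [440.9, 252.3, 97.5]
ee_rot: [0.495, 0.505, -0.504, -0.495]
wrist_force: [-0.2, -0.3, 5.1]
grip_width: 0.554
```

Call:
{"api": "play_rows", "payload": {
  "moves": [
    [[0, 0.03, 0], [0, 0, 0]],
    [[0, 0.06, 0], [0, 0, 0]],
    [[0, 0.06, 0], [0, 0, 0]]
  ]
}}

```text
clock: 4.45
tool_pos: [441.0, 252.3, 97.5]
ee_rot: [0.496, 0.505, -0.504, -0.495]
wrist_force: [-3.8, -0.8, 15.5]
grip_width: 0.547
```

Contact with the guards is at about TCP z 97.5. I'll ease off and close to 44.5 mm.

Call:
{"api": "play_rows", "payload": {
  "moves": [
    [[0, -0.06, 0], [0, 0, 0]],
    [[0, -0.06, 0], [0, 0, 0]]
  ]
}}

```text
clock: 4.65
tool_pos: [441.2, 252.4, 97.5]
ee_rot: [0.496, 0.505, -0.504, -0.495]
wrist_force: [-1.1, 0.2, 7.3]
grip_width: 0.551
```

Call:
{"api": "play_rows", "payload": {
  "moves": [
    [[0, 0, 0], [0, 0, 0]],
    [[0, 0, 0], [0, 0, 0]],
    [[0, 0, 0], [0, 0, 0]],
    [[0, 0, 0], [0, 0, 0]]
  ],
  "gripper": 52.4
}}

```text
clock: 5.05
tool_pos: [441.3, 252.4, 97.8]
ee_rot: [0.496, 0.505, -0.504, -0.495]
wrist_force: [-1.5, 1.0, 10.8]
grip_width: 0.526
```

Call:
{"api": "play_rows", "payload": {
  "moves": [
    [[0, -1, 0], [0, 0, 0]],
    [[0, -2, 0], [0, 0, 0]],
    [[0, -3, 0], [0, 0, 0]],
    [[0, -4, 0], [0, 0, 0]],
    [[0, -5, 0], [0, 0, 0]],
    [[0, -6, 0], [0, 0, 0]],
    [[0, -6, 0], [0, 0, 0]]
  ]
}}

```text
clock: 5.75
tool_pos: [442.8, 252.9, 249.5]
ee_rot: [0.497, 0.507, -0.502, -0.494]
wrist_force: [-0.5, -1.0, -1.5]
grip_width: 0.525
```

```bash
python3 - <<'E'
from h import *
import pickle
w=pickle.load(open('w1.pkl','rb'));t=pickle.load(open('top.pkl','rb'))
# ring holes in w1 (lighter pixel crop)
c=cap('wrist');s=cap('scene')
pickle.dump((c,s),open('p3.pkl','wb'))
cr=cv2.resize(w['frame'][160:330,0:140],(494,600),interpolation=cv2.INTER_CUBIC)
st=r.state();p=proj(s,st['tool_pos']-[0,0,60]).astype(int);print(p,st['tool_pos'],st['wrist_force'],st['grip_width'])
u=np.clip(p[0],75,565);v=np.clip(p[1],75,400)
sc=cv2.resize(s['frame'][v-75:v+75,u-75:u+75],(300,300))
wc=cv2.resize(c['frame'],(300,225))
cv2.imwrite('pics/c3.png',np.hstack([cr,np.vstack([sc,wc,np.zeros((75,300,3),np.uint8)])]))
E
```

```text
[355 179] [440.53879763 252.13216944 246.48689557] [ 0.18155592  0.29196133 -1.74412275] 0.5271255303363346
```

View pics/c3.png

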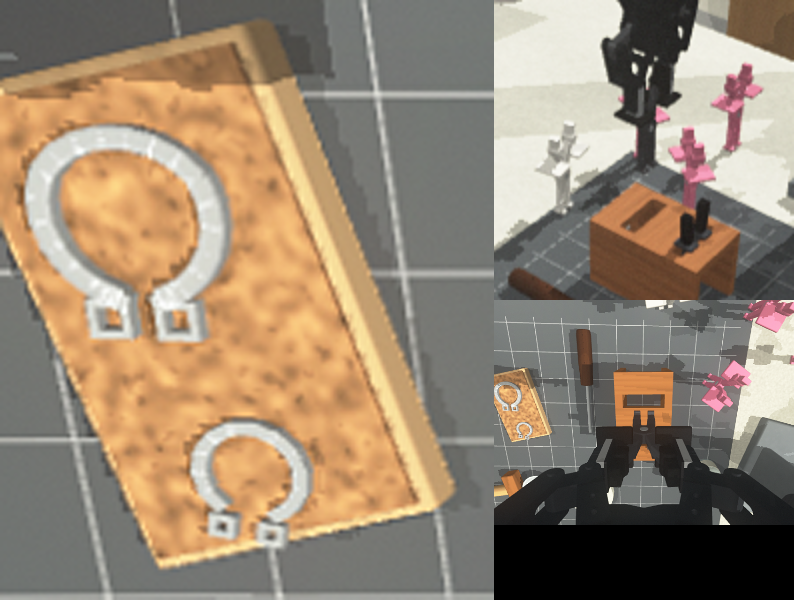

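The pliers are held and the near slot is empty. In w1 the large ring's holes sit at about (31.7,249.8) and (51.3,251.0).

```bash
python3 - <<'E'
from h import *
import pickle
w=pickle.load(open('w1.pkl','rb'));t=pickle.load(open('top.pkl','rb'))
A=plane(w,51.3,251,19);B=plane(w,31.7,249.8,19);C=plane(w,36,220.9,19)
d=(A-B);print(A,B,C,np.linalg.norm(d[:2]),'yaw',np.degrees(np.arctan2(-d[0],d[1])))
m=(A+B)/2;print('mid',m,np.linalg.norm((m-C)[:2]),np.degrees(np.arctan2(*(m-C)[1::-1])))
c,s=pickle.load(open('p3.pkl','rb'))
k=300/640
print('slot corners', [plane(c,(a-494)/k,(b-300)/k,95) for a,b in((622,394),(665,394),(624,411),(665,409))])
goto([m[0]-25,m[1],200],np.arctan2(-d[0],d[1]),1)
E
```

```text
[4.78993256e+02 1.82034980e-01 1.90000000e+01] [477.82409975 -17.7084939   19.        ] [449.90967529  -8.41627191  19.        ] 17.928690676462445 yaw -3.7389943314476244
mid [478.40867774  -8.76322946  19.        ] 28.50111436586651 -0.6975058702376175
slot corners [array([430.79862641, 219.46947993,  95.        ]), array([429.6804385 , 286.09863181,  95.        ]), array([458.20535411, 222.22339806,  95.        ]), array([453.82441403, 287.28698706,  95.        ])]
flip 1 shift [-10.443   1.861  -0.326] turn [-0.03  4.78 -0.01] q6 -1.29 F [ 0.18  0.29 -1.74] w 0.5271 t 5.85
```

Call:
{"api": "play_rows", "payload": {
  "moves": [
    [[-1.8, 0, -0.2], [0, 0.5, 0]],
    [[-3.6, 0, -0.4], [0, 1, 0]],
    [[-5.4, 0.4, -0.6], [0, 1.5, 0]],
    [[-7.2, 1, -0.9], [0, 2, 0]],
    [[-9, 2, -1.1], [0, 2.5, 0]],
    [[-10.2, 2.8, -1.3], [0, 3.2, 0]],
    [[-10.44, 3.06, -1.33], [0, 3.2, 0]],
    [[-10.44, 3.06, -1.33], [0, 3.2, 0]],
    [[-10.44, 3.06, -1.33], [0, 3.2, 0]],
    [[-10.44, 3.06, -1.33], [0, 3.2, 0]]
  ]
}}

```text
clock: 6.85
tool_pos: [478.7, -6.8, 170.9]
ee_rot: [-0.509, -0.491, 0.491, 0.509]
wrist_force: [0.3, 0.1, -1.4]
grip_width: 0.522
```

```bash
python3 - <<'E'
from h import *
import pickle
c=cap('wrist');st=r.state();pickle.dump((c,st),open('w4.pkl','wb'))
print(st['tool_pos'],st['wrist_force'],st['grip_width'],st['clock'],st['q'][5])
Q=R.from_quat(st['ee_rot']).as_matrix();print('yaw',np.degrees(np.arctan2(-Q[0,0],Q[1,0])))
T=st['tool_pos'];print('tips',proj(c,T-[0,0,82.5]),'holes',proj(c,[478.4,-8.8,19]),proj(c,[450.7,-8.5,19]))
u,v=proj(c,T-[0,0,82.5]).astype(int)
cv2.imwrite('pics/c4.png',cv2.resize(c['frame'][100:400,170:470],(800,800))[100:700])
E
```

```text
[478.8880383   -6.82638033 171.09276323] [-0.84331989 -0.48124315 -0.87744557] 0.5286822024653453 6.9 -1.7836459693553226
yaw -2.0411603349925787
tips [319.0786742  248.74010188] holes [316.35345865 219.24107226] [315.25404771 181.30898995]
```

View pics/c4.png

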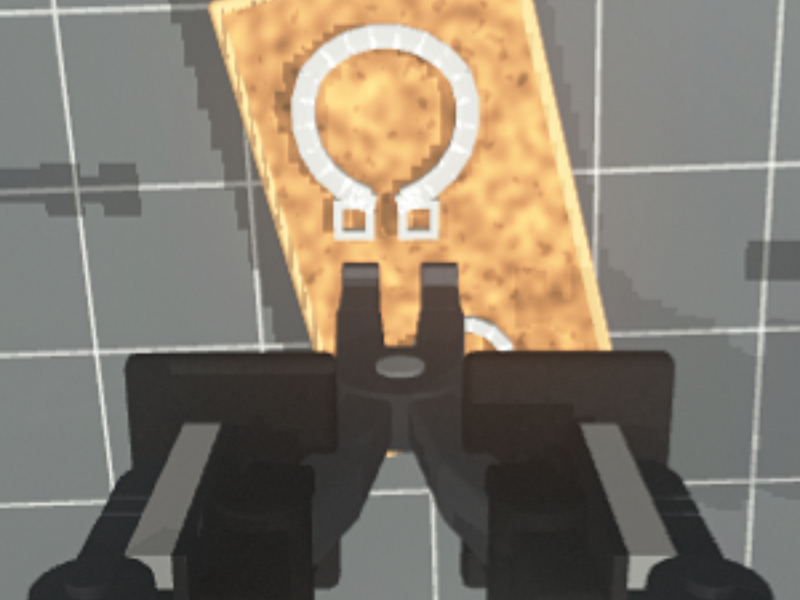

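In c4 the holes are at full-image px (302.4,220) and (327.1,220), the bore centre at about (314.4,182), and the foot front edges at about (304.5/335, 236). The yaw is already aligned. Next I'll compute the correction from the feet to the holes in this one camera.

```bash
python3 - <<'E'
from h import *
import pickle
c,st=pickle.load(open('w4.pkl','rb'))
f=lambda x,y:(170+x*.375,100+(y+100)*.375)
T=st['tool_pos'];zt=T[2]-82.5
A=plane(c,*f(353,219),19);B=plane(c,*f(419,219),19);m=(A+B)/2
print('holes',A,B,np.linalg.norm(A-B),m,'bore',plane(c,*f(385,118),19))
# foot fronts: corners, top/bottom edges of the front face
for y,z in((263,zt),(285,zt),(263,zt+8)):
    a=plane(c,*f(360,y),z);b=plane(c,*f(440,y),z);print(y,z,a,b,(a+b)/2-T,np.linalg.norm(a-b))
print('pred front', [((proj(c,T+[-8,0,-82.5+dz])-[170,100])/.375-[0,100]) for dz in(0,5,10)])
E
```

```text
holes [478.31015005 -19.00827288  19.        ] [478.97918143  -0.95265727  19.        ] 18.068006479085465 [478.64466574  -9.98046508  19.        ] bore [450.9902243   -9.13690845  19.        ]
263 88.59276322646829 [471.13670629 -14.47958687  88.59276323] [471.76428496   2.41985502  88.59276323] [ -7.43754267   0.79651441 -82.5       ] 16.911090768191347
285 88.59276322646829 [475.99599013 -14.70716403  88.59276323] [476.62779714   2.29233091  88.59276323] [ -2.57614466   0.61896377 -82.5       ] 17.011231830342787
263 96.59276322646829 [468.86560624 -14.11168768  96.59276323] [469.47079213   2.18476121  96.59276323] [ -9.71983911   0.8629171  -74.5       ] 16.307682122803346
pred front [array([396.1370222 , 260.57620283]), array([396.1070033 , 267.15755506]), array([396.07569192, 274.02135602])]
```

Call:
{"api": "play_rows", "payload": {
  "moves": [
    [[-0.16, 0.8, 0.04], [0, 0, 0]],
    [[-0.16, 1.6, 0.04], [0, 0, 0]],
    [[-0.16, 2.1, 0.04], [0, 0, 0]],
    [[-0.16, 2.35, 0.04], [0, 0, 0]],
    [[-0.16, 2.45, 0.04], [0, 0, 0]],
    [[-0.16, 2.45, 0.04], [0, 0, 0]],
    [[-0.16, 2.45, 0.04], [0, 0, 0]]
  ]
}}

```text
clock: 7.6
tool_pos: [478.3, -12.0, 110.0]
ee_rot: [0.51, 0.491, -0.49, -0.509]
wrist_force: [-0.1, 0.8, -1.6]
grip_width: 0.523
```

```bash
python3 - <<'E'
from h import *
import pickle
c=cap('wrist');st=r.state();pickle.dump((c,st),open('w5.pkl','wb'))
T=st['tool_pos'];print(T,st['wrist_force'],st['grip_width'],st['clock'])
u,v=proj(c,T-[0,0,82.5]);print(u,v)
u0,v0=int(u)-60,int(v)-75
cv2.imwrite('pics/c5.png',cv2.resize(c['frame'][v0:v0+100,u0:u0+120],(720,600),interpolation=cv2.INTER_CUBIC));print(u0,v0)
E
```

```text
[478.28029294 -12.05016536 109.99122898] [-0.44184142 -0.1976022  -0.39671025] 0.524808869687408 7.65
319.0460811615838 248.14277082944298
259 173
```

View pics/c5.png

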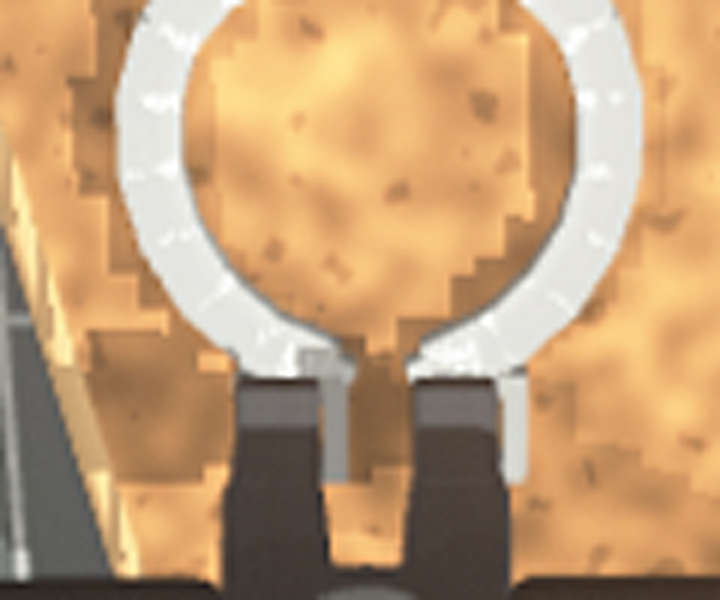

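```bash
python3 - <<'E'
from h import *
import pickle
c,st=pickle.load(open('w5.pkl','rb'));f=lambda x,y:(259+x/6-.4,173+y/6-.4)
T=st['tool_pos']
print('foot',plane(c,*f(367,380),T[2]-82.5)+[8,0,0],'lug',plane(c,*f(378.5,483),20)-[5.5,0,0],'bore top edges',plane(c,*f(183,110),20),plane(c,*f(578,110),20))
E
```

```text
foot [479.07423601 -11.36540062  27.49122898] lug [478.29195808 -10.71023091  20.        ] bore top edges [446.15217168 -27.73303829  20.        ] [447.57428016   9.40496513  20.        ]
```

c5 shows the ring's axis at crop x≈379 and the feet's middle at x≈367. The tips therefore need about +1 mm in y and −0.8 mm in x before going down.

Call:
{"api": "play_rows", "payload": {
  "moves": [
    [[0.04, 0, 0.03], [0, 0, 0]],
    [[0.04, 0.06, 0.03], [0, 0, 0]],
    [[0.04, 0.12, 0.03], [0, 0, 0]],
    [[0.04, 0.18, 0.03], [0, 0, 0]],
    [[0.04, 0.22, 0.03], [0, 0, 0]],
    [[0.04, 0.22, 0.03], [0, 0, 0]]
  ]
}}

```text
clock: 8.25
tool_pos: [476.9, -11.0, 103.6]
ee_rot: [-0.509, -0.49, 0.491, 0.51]
wrist_force: [0.5, 0.6, -0.5]
grip_width: 0.531
```

Call:
{"api": "play_rows", "payload": {
  "moves": [
    [[0, 0.03, 0], [0, 0, 0]],
    [[0, 0.06, 0], [0, 0, 0]],
    [[0, 0.06, 0], [0, 0, 0]]
  ]
}}

```text
clock: 8.55
tool_pos: [477.2, -11.1, 102.9]
ee_rot: [0.51, 0.491, -0.49, -0.509]
wrist_force: [-1.1, 0.6, 3.9]
grip_width: 0.528
```

The feet are on the ring (z matches), so the pins are in the holes. I'll spread in steps, easing up to make room for the tips' sinking.

Call:
{"api": "play_rows", "payload": {
  "moves": [
    [[0, -0.06, 0], [0, 0, 0]],
    [[0, -0.08, 0], [0, 0, 0]],
    [[0, -0.08, 0], [0, 0, 0]],
    [[0, -0.08, 0], [0, 0, 0]]
  ],
  "gripper": 46
}}

```text
clock: 8.95
tool_pos: [477.4, -11.1, 104.5]
ee_rot: [0.51, 0.491, -0.49, -0.509]
wrist_force: [0.6, 0.4, 3.0]
grip_width: 0.463
```

Call:
{"api": "play_rows", "payload": {
  "moves": [
    [[0, -0.04, 0], [0, 0, 0]],
    [[0, -0.06, 0], [0, 0, 0]],
    [[0, -0.06, 0], [0, 0, 0]],
    [[0, -0.06, 0], [0, 0, 0]]
  ],
  "gripper": 40
}}

```text
clock: 9.35
tool_pos: [477.2, -11.1, 105.8]
ee_rot: [0.509, 0.491, -0.49, -0.509]
wrist_force: [0.8, -0.4, 2.3]
grip_width: 0.404
```

```bash
python3 - <<'E'
from h import *
import pickle
c=cap('wrist');st=r.state();pickle.dump((c,st),open('w6.pkl','wb'))
T=st['tool_pos'];print(T,st['wrist_force'],st['grip_width'],st['clock'])
cv2.imwrite('pics/c6.png',cv2.resize(c['frame'][140:260,250:394],(720,600),interpolation=cv2.INTER_CUBIC))
E
```

```text
[477.18693119 -11.11113473 105.76509254] [ 0.13625906 -0.28154614  2.15227212] 0.4034455692124991 9.4
```

View pics/c6.png

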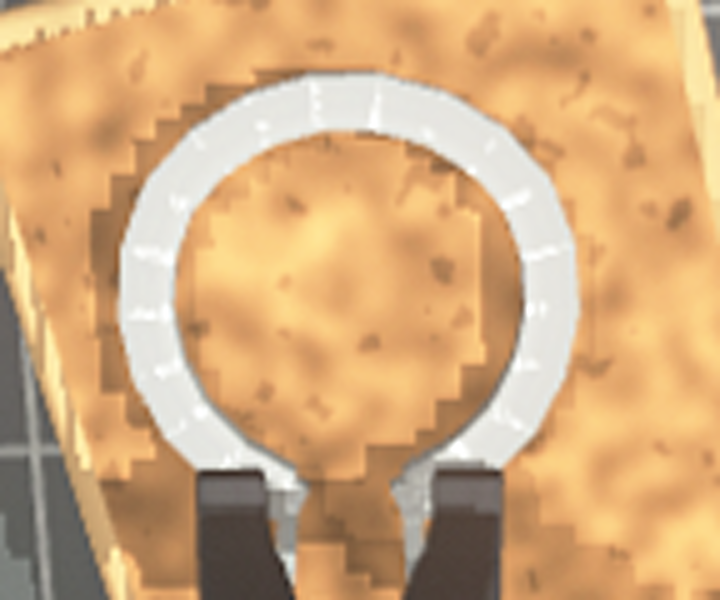

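The ring is spread slightly by the pins: the gap is now about 17 px wide, against 10 before. Lifting.

Call:
{"api": "play_rows", "payload": {
  "moves": [
    [[0, -0.1, 0], [0, 0, 0]],
    [[0, -0.3, 0], [0, 0, 0]],
    [[0, -0.7, 0], [0, 0, 0]],
    [[0, -1.2, 0], [0, 0, 0]],
    [[0, -1.8, 0], [0, 0, 0]],
    [[0, -2.4, 0], [0, 0, 0]],
    [[0, -3, 0], [0, 0, 0]],
    [[0, -3.6, 0], [0, 0, 0]],
    [[0, -4.2, 0], [0, 0, 0]],
    [[0, -4.8, 0], [0, 0, 0]],
    [[0, -5.2, 0], [0, 0, 0]],
    [[0, -5.2, 0], [0, 0, 0]]
  ]
}}

```text
clock: 10.6
tool_pos: [477.7, -11.2, 237.4]
ee_rot: [0.51, 0.491, -0.49, -0.508]
wrist_force: [0.4, 0.1, -2.3]
grip_width: 0.404
```

Call:
{"api": "play_rows", "payload": {
  "moves": [
    [[0, 0, 0], [0, 0, 0]],
    [[0, 0, 0], [0, 0, 0]],
    [[0, 0, 0], [0, 0, 0]],
    [[0, 0, 0], [0, 0, 0]]
  ],
  "gripper": 31.2
}}

```text
clock: 11.0
tool_pos: [476.7, -11.0, 235.2]
ee_rot: [-0.509, -0.49, 0.491, 0.51]
wrist_force: [0.4, -0.3, -1.5]
grip_width: 0.315
```

```bash
python3 - <<'E'
from h import *
import pickle
c=cap('wrist');st=r.state();pickle.dump((c,st),open('w7.pkl','wb'))
t=cap('top')
T=st['tool_pos'];print(T,st['wrist_force'],st['grip_width'],st['clock'],st['q'])
print(proj(c,T-[28,0,84]))
np.set_printoptions(suppress=True)
a=cv2.resize(c['frame'][150:280,240:400],(640,520),interpolation=cv2.INTER_CUBIC)
cv2.imwrite('pics/c7.png',a)
# journal end in top & scene: bright disc candidates
t0=pickle.load(open('top.pkl','rb'));s0=pickle.load(open('scene.pkl','rb'))
for n,i,(x0,x1,y0,y1) in(('top',t0,(425,462,240,282)),('scene',s0,(170,225,335,395))):
    g=cv2.cvtColor(i['frame'],cv2.COLOR_BGR2GRAY)[y0:y1,x0:x1];g=cv2.resize(g,None,fx=4,fy=4,interpolation=cv2.INTER_CUBIC)
    for th in(120,140,155,170,185):
        m=(g>th).astype(np.uint8)
        for mm,l in((m,'+'),(1-m,'-')):
            cs,_=cv2.findContours(mm,cv2.RETR_LIST,cv2.CHAIN_APPROX_NONE)
            for k in cs:
                if 800<cv2.contourArea(k)<15000 and len(k)>5:
                    e=cv2.fitEllipse(k);print(n,th,l,np.round([e[0][0]/4+x0-.375,e[0][1]/4+y0-.375,e[1][0]/4,e[1][1]/4,cv2.contourArea(k)/16],1))
E
```

```text
[476.7969696  -10.99058058 235.32088715] [ 0.01940526  0.09524837 -1.1811301 ] 0.31443718184852604 11.05 [-2.57950416e-01  3.24030766e-01  1.78794920e+00  1.42451051e-05
  1.03074114e+00 -1.79097515e+00]
[317.11481933 199.74116564]
top 120 + [445.3 259.9  15.4  16.5  53.2]
top 120 + [444.  260.3  21.1  22.5 371.8]
top 120 + [444.2 260.3  26.7  28.2 590.4]
top 120 - [444.2 259.6  19.4  21.7 352. ]
top 120 - [444.2 260.3  26.3  27.7 571.1]
top 120 - [444.6 260.3  38.1  45.8 409.8]
top 140 + [445.7 259.5  11.8  12.4 113.6]
top 140 + [444.4 260.2  19.8  20.7 109.1]
top 140 + [444.2 260.3  27.2  28.6 610.4]
top 140 - [445.7 259.5  12.2  12.8 122.6]
top 140 - [444.3 260.3  20.1  21.  131.9]
top 140 - [444.2 260.3  26.7  28.2 590.8]
top 140 - [443.5 260.3  39.1  49.3 520.4]
top 155 + [444.5 260.3  19.7  20.5  81.9]
top 155 + [444.2 260.3  27.6  29.  626.3]
top 155 + [444.2 258.   32.8  36.6 852.6]
top 155 - [444.4 260.3  19.9  20.7 104.4]
top 155 - [444.2 260.3  27.1  28.5 606.3]
top 155 - [443.1 260.7  41.3  44.9 645.3]
top 170 + [444.1 260.3  28.   29.4 646.1]
top 170 + [444.3 260.1  31. 
[... 805 characters left out ...]
ne 155 + [193.2 357.   29.5  38.8 896.9]
scene 155 - [192.7 353.9  19.9  23.6  95. ]
scene 155 - [193.3 356.9  24.6  31.5 606.2]
scene 155 - [193.2 357.   29.   38.3 872.7]
scene 155 - [195.4 351.   36.9  59.6 563.2]
scene 170 + [192.1 355.8  19.3  22.9 149.3]
scene 170 + [193.3 357.   23.8  30.7 571.2]
scene 170 + [193.1 357.   29.7  39.1 910.9]
scene 170 - [192.2 355.   19.4  23.2 131.3]
scene 170 - [193.3 356.9  24.2  31.1 591.1]
scene 170 - [193.1 357.   29.3  38.6 886.5]
scene 185 + [213.  373.2  23.3  43.9 202.3]
scene 185 + [194.5 356.5  23.   24.7 325.4]
scene 185 + [193.1 357.   29.9  39.3 922.8]
scene 185 - [194.5 356.5  23.5  25.1 356.2]
scene 185 - [193.1 357.   29.5  38.8 898.3]
```

View pics/c7.png

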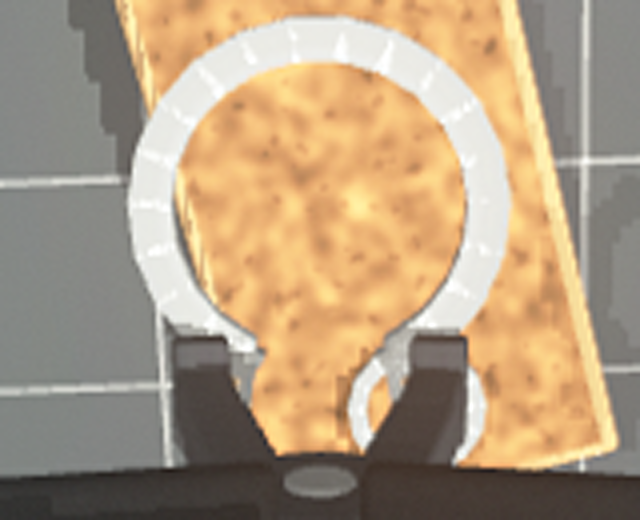

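The ring is held well spread: the bore spans px 175–468 in the crop with its back inner edge at row 62, and the feet are at x≈200 and 438. The concentric bearing circles agree at top (444.2,260.3) and scene (193.2,357.0).

```bash
python3 - <<'E'
from h import *
import pickle
np.set_printoptions(suppress=True,precision=2)
t=pickle.load(open('top.pkl','rb'));s=pickle.load(open('scene.pkl','rb'))
print('bearing',*tri((t,444.2,260.3),(s,193.2,357)))
print('jour',*tri((t,445.7,259.6),(s,192.3,350.5)))
c,st=pickle.load(open('w7.pkl','rb'));T=st['tool_pos']
f=lambda x,y:(240+(x+.5)/4-.5,150+(y+.5)/4-.5)
for zr in(146,148):
    L=plane(c,*f(175,205),zr);Rr=plane(c,*f(468,205),zr);B=plane(c,*f(321,62),zr);fl=plane(c,*f(200,337),zr);fr=plane(c,*f(438,337),zr)
    print(zr,'bore w',np.linalg.norm(L-Rr),'mid y',((L+Rr)/2-T)[:2],'back',(B-T)[:2],'feet front',((fl+fr)/2-T)[:2],np.linalg.norm(fl-fr))
E
```

```text
bearing [ 462.76 -253.06   84.18] [np.float64(0.34495990577935187), np.float64(0.34495990577923097)]
jour [ 462.27 -251.18  101.36] [np.float64(0.11451402519544056), np.float64(0.1145140251954454)]
146 bore w 41.51870976155214 mid y [-26.27   1.55] back [-46.3    2.24] feet front [-6.89  0.44] 34.51990989573124
148 bore w 41.15962292730898 mid y [-26.66   1.56] back [-46.51   2.25] feet front [-7.44  0.46] 34.22135425096272
```

Call:
{"api": "play_rows", "payload": {
  "moves": [
    [[-0.8, 0, -0.2], [0, 0, 0]],
    [[-2, 0, -0.6], [0, 0, 0]],
    [[-3.3, 0, -1], [0, 0, 0]],
    [[-4.6, 0, -1.4], [0, 0, 0]],
    [[-5.9, 0, -1.8], [0, 0, 0]],
    [[-7.2, 0.1, -2.1], [0, 0, 0]],
    [[-8.4, 0.3, -2.4], [0, 0, 0]],
    [[-9.2, 0.6, -2.6], [0, 0, 0]],
    [[-9.67, 1, -2.63], [0, 0, 0]],
    [[-9.67, 1.2, -2.63], [0, 0, 0]],
    [[-9.67, 1.2, -2.63], [0, 0, 0]],
    [[-9.67, 1.2, -2.63], [0, 0, 0]]
  ]
}}

```text
clock: 12.3
tool_pos: [533.2, -253.4, 205.5]
ee_rot: [-0.508, -0.491, 0.491, 0.51]
wrist_force: [0.5, 0.7, -1.7]
grip_width: 0.316
```

```bash
python3 - <<'E'
from h import *
import pickle
c=cap('wrist');st=r.state();s=cap('scene');pickle.dump((c,st,s),open('w8.pkl','wb'))
T=st['tool_pos'];print(T,st['wrist_force'],st['grip_width'],st['clock'])
print(proj(c,[462.5,-252.5,98]),proj(c,T+[-26,1.7,-88]))
a=cv2.resize(c['frame'][60:300,200:440],(600,600),interpolation=cv2.INTER_CUBIC)
p=proj(s,T+[-26,0,-90]).astype(int);print(p)
b=cv2.resize(s['frame'][p[1]-60:p[1]+90,p[0]-35:p[0]+15],(200,600),interpolation=cv2.INTER_CUBIC)
cv2.imwrite('pics/c8.png',np.hstack([a,b]))
E
```

```text
[ 533.50140074 -253.69311991  205.950369  ] [ 0.10057375  0.37805127 -1.11378199] 0.3169762713782002 12.35
[315.92860897 118.94153562] [319.80314838 202.29412076]
[206 360]
```

View pics/c8.png

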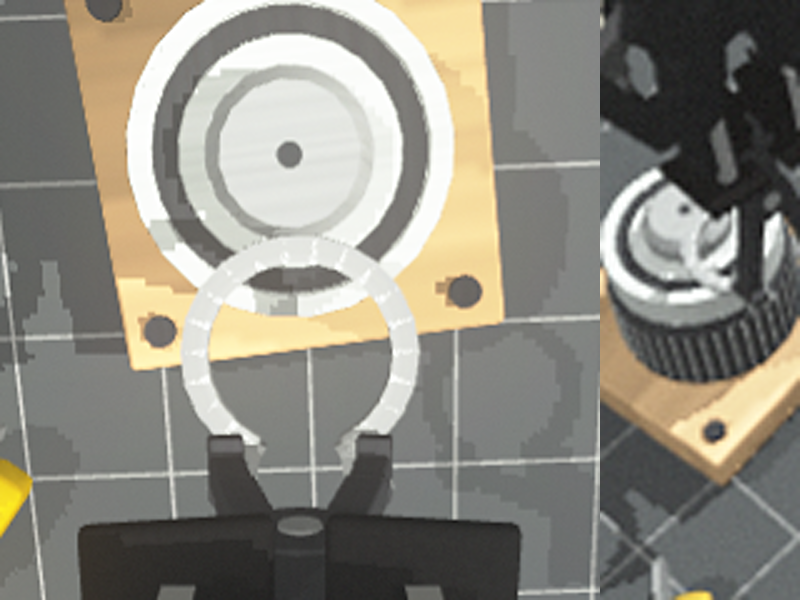

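c8 shows the journal end clearly: its centre dot is at crop (289,154), the 33 mm disc spans 219–360 and the 40 mm edge spans 205–374. The ring bore spans 208–392 and its back inner edge is at row 262.

```bash
python3 - <<'E'
from h import *
import pickle
np.set_printoptions(suppress=True,precision=2)
c,st,s=pickle.load(open('w8.pkl','rb'));T=st['tool_pos']
f=lambda x,y:(200+(x+.5)/2.5-.5,60+(y+.5)/2.5-.5)
for z in(93,97,101):
    J=plane(c,*f(289,154),z);w=np.linalg.norm(plane(c,*f(219,154),z)-plane(c,*f(360,154),z));print('J',z,J,w)
for k in(86,88,90):
    zr=T[2]-k
    L=plane(c,*f(208,345),zr);Rr=plane(c,*f(392,345),zr);B=plane(c,*f(300,262),zr);w=np.linalg.norm(L-Rr)
    fl=plane(c,*f(226,436),zr);fr=plane(c,*f(375,436),zr)
    print(k,'w',w,'mid',(L+Rr)/2,'back',B,'centre x',B[0]+w/2,'rel',B[0]+w/2-T[0],((L+Rr)/2-T)[1],'foot front',((fl+fr)/2-T)[:2],np.linalg.norm(fl-fr))
g=tri((c,315.3,121.3),(pickle.load(open('top.pkl','rb')),445.7,259.6));print(g)
E
```

```text
J 93 [ 463.83 -252.96   93.  ] 33.31351922810456
J 97 [ 463.8  -252.92   97.  ] 32.79003001294093
J 101 [ 463.77 -252.89  101.  ] 32.26654079777736
86 w 40.969194736512534 mid [ 504.51 -251.94  119.95] back [ 486.26 -251.26  119.95] centre x 506.74150928897683 rel -26.759891449311283 1.7531756596061143 foot front [-7.97  1.08] 34.03961843524463
88 w 41.32920612939395 mid [ 504.89 -251.95  117.95] back [ 486.47 -251.26  117.95] centre x 507.13328307271547 rel -26.36811766557264 1.7443170247532578 foot front [-7.41  1.06] 34.33873709073293
90 w 41.68921752227534 mid [ 505.26 -251.96  115.95] back [ 486.68 -251.27  115.95] centre x 507.5250568564541 rel -25.976343881833998 1.7354583899004012 foot front [-6.85  1.05] 34.63785574622123
(array([ 463.54, -253.06,   94.81]), [np.float64(0.2997767485149556), np.float64(0.2997767485148534)])
```

Call:
{"api": "play_rows", "payload": {
  "moves": [
    [[0, 0, 0.3], [0, 0, 0]],
    [[-0.05, 0, 0.9], [0, 0, 0]],
    [[-0.1, 0, 1.5], [0, 0, 0]],
    [[-0.1, 0, 1.73], [0, 0, 0]],
    [[-0.1, 0, 1.73], [0, 0, 0]],
    [[-0.1, 0, 1.73], [0, 0, 0]],
    [[-0.1, 0, 1.73], [0, 0, 0]]
  ]
}}

```text
clock: 13.1
tool_pos: [491.0, -256.2, 206.0]
ee_rot: [0.51, 0.491, -0.49, -0.509]
wrist_force: [-0.2, -0.4, -1.9]
grip_width: 0.318
```

```bash
python3 - <<'E'
from h import *
import pickle
np.set_printoptions(suppress=True,precision=2)
c=cap('wrist');st=r.state();pickle.dump((c,st),open('w9.pkl','wb'))
S=[r.state() for _ in range(3)]
for s in S: print(s['tool_pos'],s['wrist_force'],s['clock'])
T=st['tool_pos']
print('want T', np.array([463.8+26.4,-252.9-1.75]))
# journal centre dot: dark blob in view near predicted
u,v=proj(c,[463.8,-252.9,97]);print(u,v)
g=cv2.cvtColor(c['frame'],cv2.COLOR_BGR2GRAY);x0,y0=int(u)-15,int(v)-15
sub=g[y0:y0+30,x0:x0+30];m=(sub<130).astype(np.uint8)
n,l,stt,cen=cv2.connectedComponentsWithStats(m);print([(stt[i,4],cen[i]+[x0,y0]) for i in range(1,n) if stt[i,4]>8])
# row profile through the ring bore / journal
for row in (int(v)-8,int(v)+6): print(row,g[row,int(u)-60:int(u)+60].tolist())
E
```

```text
[ 490.95 -256.1   205.92] [ 0.24  0.4  -2.23] 13.15
[ 490.95 -256.1   205.92] [ 0.24  0.4  -2.23] 13.15
[ 490.95 -256.1   205.92] [ 0.24  0.4  -2.23] 13.15
want T [ 490.2  -254.65]
322.8635371473842 192.46534656627327
[(np.int32(64), array([323.14, 193.19]))]
184 [254, 252, 252, 252, 252, 252, 254, 252, 200, 121, 110, 112, 107, 179, 226, 226, 228, 227, 227, 228, 227, 229, 231, 232, 232, 201, 208, 214, 216, 199, 162, 156, 158, 159, 132, 132, 202, 209, 209, 209, 208, 208, 208, 207, 208, 206, 207, 205, 225, 226, 226, 226, 226, 226, 225, 225, 225, 225, 226, 225, 229, 180, 167, 169, 169, 168, 169, 169, 168, 169, 168, 169, 168, 170, 168, 169, 168, 166, 164, 223, 227, 226, 225, 226, 226, 226, 222, 218, 215, 215, 226, 230, 232, 230, 229, 228, 229, 229, 227, 226, 224, 224, 250, 231, 141, 115, 119, 119, 111, 108, 109, 107, 106, 147, 146, 221, 237, 237, 237, 237]
198 [254, 252, 250, 250, 250, 251, 251, 253, 248, 213, 196, 224, 226, 226, 227, 227, 226, 229, 229, 231, 231, 196, 201, 206, 205, 204, 205, 204, 207, 188, 157, 155, 136, 130, 151, 202, 208, 205, 206, 205, 203, 223, 226, 225, 224, 223, 223, 223, 223, 222, 222, 221, 222, 222, 221, 222, 222, 226, 215, 185, 167, 169, 140, 142, 166, 170, 168, 169, 168, 170, 170, 169, 169, 169, 169, 168, 167, 169, 166, 164, 223, 228, 226, 225, 226, 226, 225, 222, 218, 213, 213, 214, 220, 244, 208, 225, 231, 229, 229, 226, 226, 226, 226, 227, 229, 185, 128, 117, 119, 116, 115, 112, 184, 192, 244, 244, 242, 243, 243, 243]
```

Call:
{"api": "play_rows", "payload": {
  "moves": [
    [[0.03, 0, 0.01], [0, 0, 0]],
    [[0.07, 0, 0.03], [0, 0, 0]],
    [[0.07, 0.1, 0.03], [0, 0, 0]],
    [[0.07, 0.2, 0.03], [0, 0, 0]],
    [[0.07, 0.3, 0.03], [0, 0, 0]],
    [[0.07, 0.4, 0.03], [0, 0, 0]],
    [[0.07, 0.4, 0.03], [0, 0, 0]],
    [[0.07, 0.4, 0.03], [0, 0, 0]]
  ]
}}

```text
clock: 13.95
tool_pos: [489.6, -254.2, 195.7]
ee_rot: [-0.509, -0.49, 0.49, 0.509]
wrist_force: [0.1, 0.1, -2.2]
grip_width: 0.311
```

```bash
python3 - <<'E'
from h import *
import pickle
np.set_printoptions(suppress=True,precision=2)
c=cap('wrist');st=r.state();pickle.dump((c,st),open('w10.pkl','wb'))
T=st['tool_pos'];print(T,st['wrist_force'],st['grip_width'],st['clock'])
u,v=proj(c,[463.8,-252.9,97]);print(u,v)
g=cv2.cvtColor(c['frame'],cv2.COLOR_BGR2GRAY);x0,y0=int(u)-15,int(v)-15
m=(g[y0:y0+30,x0:x0+30]<130).astype(np.uint8)
n,l,stt,cen=cv2.connectedComponentsWithStats(m);print([(stt[i,4],cen[i]+[x0,y0]) for i in range(1,n) if stt[i,4]>8])
cv2.imwrite('pics/c10.png',cv2.resize(c['frame'][140:260,250:390],(700,600),interpolation=cv2.INTER_CUBIC))
E
```

```text
[ 489.64 -254.26  195.81] [-0.76  0.05 -1.18] 0.31690438828802137 14.0
319.6320158801751 198.26994401720958
[(np.int32(64), array([319.77, 199.05]))]
```

View pics/c10.png

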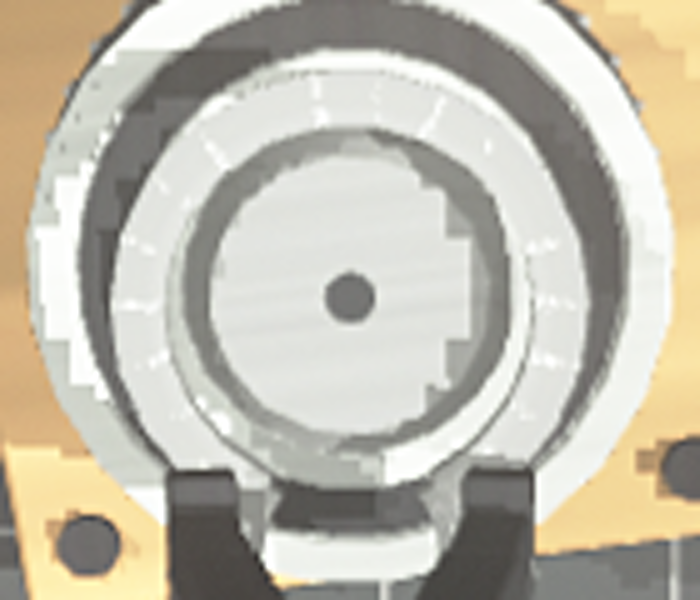

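c10 shows the journal dot at (350,297), with the ring bore spanning 167–532 around it, so it is centred laterally. I'll check the fore-aft offset by number.

```bash
python3 - <<'E'
from h import *
import pickle
np.set_printoptions(suppress=True,precision=2)
c,st=pickle.load(open('w10.pkl','rb'));T=st['tool_pos']
f=lambda x,y:(250+(x+.5)/5-.5,140+(y+.5)/5-.5)
zr=T[2]-88
B=plane(c,*f(350,129),zr);L=plane(c,*f(167,300),zr);Rr=plane(c,*f(532,300),zr);w=np.linalg.norm(L-Rr)
O=plane(c,*f(350,72),zr)
print('J',plane(c,*f(350,297),97),'back',B,'w',w,'centre x',B[0]+w/2,'mid',(L+Rr)/2,'outer back',O,'T',T)
fl=plane(c,*f(203,470),zr);fr=plane(c,*f(498,470),zr);print((fl+fr)/2-T,np.linalg.norm(fl-fr))
E
```

```text
J [ 464.23 -252.94   97.  ] back [ 443.49 -252.14  107.81] w 41.09402039104466 centre x 464.0355085483152 mid [ 462.52 -252.93  107.81] outer back [ 437.35 -251.91  107.81] T [ 489.64 -254.26  195.81]
[ -7.27   0.67 -88.  ] 34.02318005939087
```

It is centred to about 0.3 mm. I'll lower in steps and watch the force.

Call:
{"api": "play_rows", "payload": {
  "moves": [
    [[0, 0.05, 0], [0, 0, 0]],
    [[0, 0.1, 0], [0, 0, 0]],
    [[0, 0.15, 0], [0, 0, 0]],
    [[0, 0.2, 0], [0, 0, 0]],
    [[0, 0.25, 0], [0, 0, 0]],
    [[0, 0.3, 0], [0, 0, 0]],
    [[0, 0.3, 0], [0, 0, 0]]
  ],
  "gripper": 30.6
}}

```text
clock: 14.7
tool_pos: [489.5, -254.1, 188.1]
ee_rot: [-0.509, -0.49, 0.491, 0.509]
wrist_force: [0.1, -0.0, -1.6]
grip_width: 0.311
```

Call:
{"api": "play_rows", "payload": {
  "moves": [
    [[0, 0.04, 0], [0, 0, 0]],
    [[0, 0.08, 0], [0, 0, 0]],
    [[0, 0.12, 0], [0, 0, 0]],
    [[0, 0.12, 0], [0, 0, 0]]
  ]
}}

```text
clock: 15.1
tool_pos: [489.5, -254.1, 185.2]
ee_rot: [-0.509, -0.49, 0.491, 0.509]
wrist_force: [0.4, -0.2, -1.2]
grip_width: 0.312
```

Call:
{"api": "play_rows", "payload": {
  "moves": [
    [[0, 0.04, 0], [0, 0, 0]],
    [[0, 0.08, 0], [0, 0, 0]],
    [[0, 0.12, 0], [0, 0, 0]],
    [[0, 0.12, 0], [0, 0, 0]]
  ]
}}

```text
clock: 15.5
tool_pos: [489.5, -254.1, 182.1]
ee_rot: [-0.509, -0.49, 0.49, 0.509]
wrist_force: [0.1, -0.5, -1.0]
grip_width: 0.308
```

Call:
{"api": "play_rows", "payload": {
  "moves": [
    [[0, 0.04, 0], [0, 0, 0]],
    [[0, 0.08, 0], [0, 0, 0]],
    [[0, 0.12, 0], [0, 0, 0]],
    [[0, 0.12, 0], [0, 0, 0]]
  ]
}}

```text
clock: 15.9
tool_pos: [489.5, -254.1, 179.1]
ee_rot: [-0.509, -0.49, 0.49, 0.509]
wrist_force: [-0.6, -0.0, -2.2]
grip_width: 0.314
```

Call:
{"api": "play_rows", "payload": {
  "moves": [
    [[0, 0.03, 0], [0, 0, 0]],
    [[0, 0.06, 0], [0, 0, 0]],
    [[0, 0.08, 0], [0, 0, 0]],
    [[0, 0.08, 0], [0, 0, 0]]
  ]
}}

```text
clock: 16.3
tool_pos: [489.7, -254.3, 177.5]
ee_rot: [0.509, 0.491, -0.49, -0.509]
wrist_force: [0.1, 0.4, -0.2]
grip_width: 0.311
```

Call:
{"api": "play_rows", "payload": {
  "moves": [
    [[0, 0.02, 0], [0, 0, 0]],
    [[0, 0.04, 0], [0, 0, 0]],
    [[0, 0.04, 0], [0, 0, 0]]
  ]
}}

```text
clock: 16.6
tool_pos: [489.8, -254.3, 176.6]
ee_rot: [0.51, 0.491, -0.49, -0.509]
wrist_force: [0.6, 0.4, 1.5]
grip_width: 0.31
```

Call:
{"api": "play_rows", "payload": {
  "moves": [
    [[0, 0.02, 0], [0, 0, 0]],
    [[0, 0.04, 0], [0, 0, 0]],
    [[0, 0.04, 0], [0, 0, 0]]
  ]
}}

```text
clock: 16.9
tool_pos: [489.8, -254.4, 175.5]
ee_rot: [0.51, 0.491, -0.49, -0.509]
wrist_force: [0.2, -0.8, 2.1]
grip_width: 0.311
```

Call:
{"api": "play_rows", "payload": {
  "moves": [
    [[0, 0.02, 0], [0, 0, 0]],
    [[0, 0.04, 0], [0, 0, 0]],
    [[0, 0.04, 0], [0, 0, 0]]
  ]
}}

```text
clock: 17.2
tool_pos: [489.9, -254.4, 174.5]
ee_rot: [0.51, 0.491, -0.49, -0.509]
wrist_force: [0.2, 0.1, 4.9]
grip_width: 0.311
```

Call:
{"api": "play_rows", "payload": {
  "moves": [
    [[0, 0.02, 0], [0, 0, 0]],
    [[0, 0.03, 0], [0, 0, 0]],
    [[0, 0.03, 0], [0, 0, 0]],
    [[0, 0.03, 0], [0, 0, 0]]
  ]
}}

```text
clock: 17.6
tool_pos: [489.9, -254.4, 173.7]
ee_rot: [0.51, 0.491, -0.49, -0.509]
wrist_force: [0.9, -0.3, 5.2]
grip_width: 0.31
```

```bash
python3 - <<'E'
from h import *
import pickle
np.set_printoptions(suppress=True,precision=2)
F=[]
for i in range(4):
    c=cap('wrist');st=r.state();F.append(st['wrist_force'][2])
print(F,st['tool_pos'],st['grip_width'],st['clock'],'torque',st['wrist_torque'])
pickle.dump((c,st),open('w11.pkl','wb'))
E
```

```text
[np.float64(5.3152317603785475), np.float64(6.049339595228765), np.float64(5.530343556256117), np.float64(4.811803170276094)] [ 489.87 -254.36  173.76] 0.3077496652035453 17.8 torque [ 0.1  -0.09 -0.01]
```

The net push is about 6.9 N, so the bearing is about 3.6 mm down and the ring is in line with the groove. I'll close in small steps, following the tips' rise.

Call:
{"api": "play_rows", "payload": {
  "moves": [
    [[0, 0.03, 0], [0, 0, 0]],
    [[0, 0.05, 0], [0, 0, 0]],
    [[0, 0.05, 0], [0, 0, 0]]
  ],
  "gripper": 36
}}

```text
clock: 18.1
tool_pos: [489.9, -254.4, 172.6]
ee_rot: [0.51, 0.491, -0.49, -0.509]
wrist_force: [0.6, 0.9, 6.2]
grip_width: 0.362
```

Call:
{"api": "play_rows", "payload": {
  "moves": [
    [[0, 0.02, 0], [0, 0, 0]],
    [[0, 0.03, 0], [0, 0, 0]],
    [[0, 0.03, 0], [0, 0, 0]]
  ],
  "gripper": 41
}}

```text
clock: 18.4
tool_pos: [489.9, -254.5, 171.9]
ee_rot: [0.51, 0.491, -0.49, -0.509]
wrist_force: [-0.5, 0.4, 6.5]
grip_width: 0.408
```

```bash
python3 - <<'E'
from h import *
import pickle
np.set_printoptions(suppress=True,precision=2)
c=cap('wrist');st=r.state()
print(st['wrist_force'],st['tool_pos'],st['grip_width'],st['clock'])
pickle.dump((c,st),open('w12.pkl','wb'));cv2.imwrite('pics/c12.png',c['frame'])
E
```

```text
[1.24 0.02 6.58] [ 489.89 -254.45  171.92] 0.40808515130581846 18.45
```

Call:
{"api": "play_rows", "payload": {
  "moves": [
    [[0, 0, 0], [0, 0, 0]],
    [[0, 0, 0], [0, 0, 0]],
    [[0, 0, 0], [0, 0, 0]]
  ],
  "gripper": 46
}}

```text
clock: 18.75
tool_pos: [489.9, -254.4, 171.8]
ee_rot: [0.51, 0.491, -0.49, -0.509]
wrist_force: [0.4, -0.4, 4.1]
grip_width: 0.46
```

Call:
{"api": "play_rows", "payload": {
  "moves": [
    [[0, 0.02, 0], [0, 0, 0]],
    [[0, 0.02, 0], [0, 0, 0]],
    [[0, 0.02, 0], [0, 0, 0]]
  ],
  "gripper": 50
}}

```text
clock: 19.05
tool_pos: [489.9, -254.4, 171.2]
ee_rot: [0.51, 0.491, -0.49, -0.509]
wrist_force: [1.7, 0.4, 5.2]
grip_width: 0.496
```

Call:
{"api": "play_rows", "payload": {
  "moves": [
    [[0, 0, 0], [0, 0, 0]],
    [[0, 0, 0], [0, 0, 0]],
    [[0, 0, 0], [0, 0, 0]]
  ],
  "gripper": 52.4
}}

```text
clock: 19.35
tool_pos: [489.7, -254.4, 171.1]
ee_rot: [0.51, 0.49, -0.491, -0.509]
wrist_force: [0.4, -0.1, 4.6]
grip_width: 0.526
```

```bash
python3 - <<'E'
from h import *
import pickle
np.set_printoptions(suppress=True,precision=2,linewidth=250)
c=cap('wrist');st=r.state()
print(st['wrist_force'],st['tool_pos'],st['grip_width'],st['clock'])
pickle.dump((c,st),open('w13.pkl','wb'))
g=cv2.cvtColor(c['frame'],cv2.COLOR_BGR2GRAY)
u,v=proj(c,[464,-252.9,82]);print(u,v)
u=int(u);v=int(v)
for row in (v-20,v,v+8): print(row,u-60,g[row,u-60:u+60].tolist())
print('gap',[ (row,g[row,u-35:u+35].tolist()) for row in (v+42,v+46)])
E
```

```text
[ 0.45 -1.37  4.49] [ 489.73 -254.36  171.11] 0.5256672892323995 19.4
319.99749420301134 201.39631928489135
181 259 [249, 249, 251, 245, 230, 132, 92, 89, 91, 91, 92, 92, 94, 95, 93, 90, 126, 187, 217, 175, 164, 166, 170, 179, 188, 179, 179, 176, 178, 174, 172, 169, 149, 170, 172, 159, 155, 158, 160, 162, 165, 167, 166, 169, 197, 211, 226, 226, 226, 226, 225, 225, 225, 225, 226, 226, 225, 226, 226, 226, 226, 227, 227, 228, 227, 227, 227, 228, 227, 228, 227, 227, 226, 227, 226, 226, 224, 219, 213, 207, 206, 208, 209, 209, 210, 209, 207, 208, 219, 204, 198, 207, 226, 240, 251, 253, 240, 236, 228, 225, 224, 224, 230, 241, 253, 235, 143, 112, 117, 118, 118, 119, 117, 116, 117, 114, 113, 109, 163, 222]
201 259 [255, 243, 123, 84, 91, 92, 90, 93, 94, 94, 94, 94, 86, 168, 203, 199, 170, 165, 166, 167, 168, 168, 168, 170, 166, 157, 156, 153, 154, 152, 166, 222, 225, 224, 224, 224, 223, 224, 223, 224, 223, 223, 224, 223, 223, 223, 223, 223, 223, 223, 223, 223, 222, 223, 223, 223, 223, 225, 225, 227, 219, 220, 218, 225, 227, 226, 226, 226, 226, 226, 225, 226, 225, 226, 226, 226, 227, 226, 226,
[... 777 characters left out ...]
16, 114, 116, 113, 112, 143]
gap [(243, [90, 89, 91, 90, 91, 91, 92, 90, 92, 90, 85, 165, 174, 158, 102, 102, 106, 106, 108, 106, 106, 105, 105, 105, 106, 106, 106, 103, 117, 141, 165, 174, 176, 174, 173, 174, 172, 202, 208, 207, 208, 195, 166, 138, 100, 108, 111, 112, 112, 112, 112, 112, 110, 110, 114, 113, 110, 105, 201, 212, 216, 129, 97, 100, 102, 102, 102, 103, 104, 113]), (247, [164, 147, 119, 99, 87, 88, 88, 90, 90, 89, 83, 163, 174, 169, 98, 71, 73, 74, 73, 72, 71, 75, 74, 72, 74, 74, 74, 66, 116, 145, 132, 136, 137, 136, 137, 135, 137, 137, 136, 137, 136, 145, 170, 151, 90, 72, 72, 75, 72, 74, 73, 75, 73, 75, 75, 75, 71, 81, 201, 213, 216, 129, 98, 101, 99, 101, 101, 100, 98, 133])]
```

The gap between the lugs is about 12 px, which puts the hole spacing at about 17.6 mm. The ring has closed, which at this bore is only possible in the groove. Now I'll draw straight off.

Call:
{"api": "play_rows", "payload": {
  "moves": [
    [[0, -0.05, 0], [0, 0, 0]],
    [[0, -0.1, 0], [0, 0, 0]],
    [[0, -0.15, 0], [0, 0, 0]],
    [[0, -0.2, 0], [0, 0, 0]],
    [[0, -0.25, 0], [0, 0, 0]],
    [[0, -0.3, 0], [0, 0, 0]],
    [[0, -0.4, 0], [0, 0, 0]]
  ]
}}

```text
clock: 20.1
tool_pos: [489.3, -254.0, 181.0]
ee_rot: [-0.509, -0.49, 0.491, 0.51]
wrist_force: [1.1, 0.5, -1.5]
grip_width: 0.52
```

Call:
{"api": "play_rows", "payload": {
  "moves": [
    [[0, -0.4, 0], [0, 0, 0]],
    [[0, -1, 0], [0, 0, 0]],
    [[0, -2, 0], [0, 0, 0]],
    [[0, -3, 0], [0, 0, 0]],
    [[0, -4, 0], [0, 0, 0]],
    [[0, -4, 0], [0, 0, 0]],
    [[0, -4, 0], [0, 0, 0]]
  ]
}}

```text
clock: 20.8
tool_pos: [489.5, -254.1, 281.7]
ee_rot: [0.51, 0.491, -0.49, -0.509]
wrist_force: [0.1, 0.1, -1.0]
grip_width: 0.526
```

```bash
python3 - <<'E'
from h import *
import pickle
np.set_printoptions(suppress=True,precision=2,linewidth=250)
c=cap('wrist');st=r.state();s=cap('scene');t=cap('top')
print(st['wrist_force'],st['tool_pos'],st['grip_width'],st['clock'])
pickle.dump((c,st,s,t),open('w14.pkl','wb'))
g=cv2.cvtColor(c['frame'],cv2.COLOR_BGR2GRAY)
for X in ([464,-252.9,97],[464+27.6,-254,84]): print(proj(c,X))
u,v=proj(c,[491.6,-254,84]).astype(int)
print((g[v-14:v+14,u-30:u+31]//10))
goto([440.5,252.5,250],np.radians(1.2),1)
E
```

```text
[ 0.07 -0.07 -1.28] [ 488.96 -253.7   280.6 ] 0.5266672866429563 20.85
[319.61 178.09]
[319.56 208.96]
[[11 11  9 ... 15 10 11]
 [11 11 11 ... 12 10 11]
 [11 11 11 ... 10 11 11]
 ...
 [22 22 22 ... 21 21 21]
 [22 22 22 ... 21 21 21]
 [22 22 22 ... 21 21 21]]
flip 1 shift [20.15  1.23  2.69] turn [-0.14 -3.36  0.11] q6 -2.21 F [-0.44  0.24 -1.03] w 0.5199 t 20.95
```

```bash
python3 - <<'E'
from h import *
import pickle
c,st,s,t=pickle.load(open('w14.pkl','rb'))
g=cv2.cvtColor(c['frame'],cv2.COLOR_BGR2GRAY)
for v in range(140,232,2): print(v,''.join(' .:-=+*#%@'[min(9,int(x)//26)] for x in g[v,270:372]))
E
```

```text
140 **********++=-:#@@@@@@@@@@@*-==========================================++*%@@@@@@@@@@+-=##########%%%%
142 **********+=-#@@@@@@@@@%%+==============+=+#%%%%%%%%%%%%#*++===============+*%@@@@@@@@%+=+*########%%%
144 *********+-*@@@@@@@@@@*==============**#%%@@%%%%%%%%%%%@@@@@@@@%+=============#@@@@@@@@@%=*###########
146 ********=-@@@@@@@@@@*========--==*#%###%#%%%@%%%%%%%%%%%%%%%%%@@@@%*+===========#@@@@@@@@@+=#%########
148 *******=-@@@@@@@@@#========--=*#%%%%%%%%%%%%%%%%%%%%%%%%%%%%%%%%%%@@@@#+==========#@@@@@@@@+=#%######%
150 ******=-@@@@@@@@%+=======--+#%##%%%%%@%%%%%%%@@%%%%%%%%%%%%%%@%%%%%%%%%@%+=========*%@@@@@@@#=*%%#%%%%
152 *****+-@@@@@@@@%======---=###%%%#%%%#@@%%%#%***+++*****#*#%@@@%%%%%%%%%@@@#+========+#@@@@@@@#+#%%%%%%
154 ****+-@@@@@@@@%===-----=*####%%**********+#********########**#%%%%%%@%%%%%@@*========+#@@@@@@@#*%%%%%%
156 ****=@@@@@@@@*=====---+%#**********++**************#############*#@@%%%%%%%@@%+=======+#@@@@@@@##%%%%%
158 ***+%@@@@@@@*======--+#%************+******##%%%%%%%%%%%%###########%%%%%%%%%@%+=======+#@@@@@@@*#%%%%
160 ***=@@@@@@@%=-=-----**+***
[... 3121 characters left out ...]
@@@@@@@@@@@@@@@@@@@@@@@@@@%%%%%%%%%%%%%%%%%%%%%%%%%%%%%%%%
220 %%#*========-#%%%%%%%%%%%%%%%%%%%%@@@@@@@@@@@@@@@@@@@@@@@@@@@@@@@@%%%%%%%%%%%%%%%%%%%%%%%%%%%%%%%%%%%%
222 %%#=========-+##%%%%%%%%%%%%%%%%%%%%%%%%%%@@@@@@@@@@@@@@@@@%%%%%%%%%%%%%%%%%%%%%%%%%%%%%%######*++====
224 %@#+=========#%%%%%%%%%%%%%%%%%%%%%%%%%%%%%%%%%%%%%%%%%%%%%%%%%%%%%%@%@@%%#####**+====================
226 @@@@%+==---=%%%%%%%%@%@@@@@@@@@@@@@%%%@@@@@@@@%%%%%%%%@%%%%%###%*++===============+===================
228 @@@@@@@%%%%%@@@@@@@@@@@@@@@@@@@@@@@@@@@@@@%%%%%%#*++===#+========+========+++=+===+==+======+++=+=====
230 @@@@@@@@@@@@@@@@@@@@@@@@@@%%%%%%%#++===================#++=+=++=======+=+==========+==+=======+=======
```

The closed ring shows clearly: lug holes at px (309.5,209) and (330.5,209), lugs symmetric, concentric with the journal. Returning to the rack.

Call:
{"api": "play_rows", "payload": {
  "moves": [
    [[1, 0, 0.1], [0, -0.2, 0]],
    [[2.6, 0, 0.3], [0, -0.4, 0]],
    [[4.3, 0, 0.6], [0, -0.7, 0]],
    [[6, 0, 0.8], [0, -1, 0]],
    [[7.8, 0, 1], [0, -1.3, 0]],
    [[9.6, 0, 1.3], [0, -1.6, 0]],
    [[11.4, 0, 1.5], [0, -1.9, 0]],
    [[13.2, 0, 1.8], [0, -2.2, 0]],
    [[15, 0, 2], [0, -2.5, 0]],
    [[16.8, 0, 2.3], [0, -2.8, 0]],
    [[18.6, 0, 2.5], [0, -3.1, 0]],
    [[19.8, 0, 2.65], [0, -3.3, 0]]
  ]
}}

```text
clock: 22.15
tool_pos: [440.7, 245.5, 279.9]
ee_rot: [-0.494, -0.505, 0.506, 0.495]
wrist_force: [0.8, -0.3, -1.9]
grip_width: 0.525
```

Call:
{"api": "play_rows", "payload": {
  "moves": [
    [[0.35, 0.3, 0.04], [0, 0, 0]],
    [[0.35, 0.6, 0.04], [0, 0, 0]],
    [[0.35, 0.8, 0.04], [0, 0, 0]],
    [[0.35, 0.8, 0.04], [0, 0, 0]]
  ]
}}

```text
clock: 22.55
tool_pos: [440.2, 250.0, 259.5]
ee_rot: [-0.495, -0.503, 0.506, 0.496]
wrist_force: [-0.8, 0.4, -0.9]
grip_width: 0.525
```

```bash
python3 - <<'E'
from h import *
import pickle
np.set_printoptions(suppress=True,precision=2)
c=cap('wrist');pickle.dump(c,open('w15.pkl','wb'));T=r.state()['tool_pos'];print(T)
goto([441,252.5,190],np.radians(1.2),1)
print('tips',proj(c,T-[0,0,82.5]),'slot',proj(c,[440.5,253.2,95]))
g=cv2.cvtColor(c['frame'],cv2.COLOR_BGR2GRAY)
for v in range(140,276,3): print(v,''.join(' .:-=+*#%@'[min(9,int(x)//20)] for x in g[v,260:382]))
E
```

```text
[440.73 250.2  260.22]
flip 1 shift [ 0.1   2.81 -0.02] turn [-0.12 -0.18 -0.06] q6 -1.29 F [-0.08  0.34 -0.58] w 0.5244 t 22.6
tips [319.74 250.  ] slot [323.73 216.77]
140 =======+#+============++++++++*******************************@#***********+========+++===========******+==========#+======
143 ========#+===================================================@*++******==========================================+*+======
146 ========#+==================================================+#+==================================================**+======
149 ========#+==================================================+*+==================================================**=======
152 ========#+=============---==================================+*+===========================================================
155 ========---------=--------==================================+*+============================================-------=------=
158 ==++++++++++++++++++++++++++++++++++++++++++*+++++++++++++++++++**++******************************************************
161 ==###################################
[... 4211 characters left out ...]
########%=:::::::::::::::::*######################************#*+
263 ======*###########################%#-:::::::::::::::::#%%##%####%%=:::::::::::::::::*#%%%######################%%#######*+
266 ======+############################+-:::::::::::::::::+*********#*-:::::::::::::::::*####################################+
269 ::::.::::::::::::::::::::::::::::=++-::::::::::::::::::::::::::::::::::::::::::::::-==-:..................................
272 .......:......:...:::::::::::..:....::::::::::::::::-===============-::::::::::::::::.::::::::::::::::::::::::::::::::::::
275 ::::::..::.:::::::::::::::::::::::..:::::::::::::::==================:::::::::::::::::::::::::::::::::::::::::::::::::::::
```

The slot is centred at px (323.5,218.5), which is (441.7,253.1). That agrees with the pose where the pliers were taken. I'll align and lower.

Call:
{"api": "play_rows", "payload": {
  "moves": [
    [[0.09, 0.5, -0.02], [0, 0, 0]],
    [[0.09, 1, -0.02], [0, 0, 0]],
    [[0.09, 1.7, -0.02], [0, 0, 0]],
    [[0.09, 2.4, -0.02], [0, 0, 0]],
    [[0.09, 2.9, -0.02], [0, 0, 0]],
    [[0.09, 3, -0.02], [0, 0, 0]],
    [[0.09, 3, -0.02], [0, 0, 0]]
  ]
}}

```text
clock: 23.3
tool_pos: [441.7, 253.2, 186.1]
ee_rot: [-0.495, -0.504, 0.505, 0.495]
wrist_force: [0.5, -1.0, -0.8]
grip_width: 0.524
```

Call:
{"api": "play_rows", "payload": {
  "moves": [
    [[-0.03, 0.3, 0.02], [0, 0, 0]],
    [[-0.03, 0.6, 0.02], [0, 0, 0]],
    [[-0.03, 0.9, 0.02], [0, 0, 0]],
    [[-0.03, 1.2, 0.02], [0, 0, 0]],
    [[-0.03, 1.2, 0.02], [0, 0, 0]]
  ]
}}

```text
clock: 23.8
tool_pos: [440.0, 252.9, 154.9]
ee_rot: [-0.495, -0.504, 0.506, 0.495]
wrist_force: [0.1, 0.1, -1.7]
grip_width: 0.523
```

Call:
{"api": "play_rows", "payload": {
  "moves": [
    [[0, 0.4, 0], [0, 0, 0]],
    [[0, 0.8, 0], [0, 0, 0]],
    [[0, 1.2, 0], [0, 0, 0]],
    [[0, 1.6, 0], [0, 0, 0]],
    [[0, 1.9, 0], [0, 0, 0]],
    [[0, 2.1, 0], [0, 0, 0]],
    [[0, 2.1, 0], [0, 0, 0]]
  ]
}}

```text
clock: 24.5
tool_pos: [440.4, 253.0, 102.7]
ee_rot: [-0.495, -0.504, 0.505, 0.495]
wrist_force: [0.1, 0.1, -1.2]
grip_width: 0.523
```

Call:
{"api": "play_rows", "payload": {
  "moves": [
    [[0, 0.06, 0], [0, 0, 0]],
    [[0, 0.12, 0], [0, 0, 0]],
    [[0, 0.16, 0], [0, 0, 0]],
    [[0, 0.16, 0], [0, 0, 0]]
  ]
}}

```text
clock: 24.9
tool_pos: [440.9, 253.2, 99.7]
ee_rot: [0.495, 0.505, -0.505, -0.495]
wrist_force: [-0.7, -0.0, -1.8]
grip_width: 0.526
```

Call:
{"api": "play_rows", "payload": {
  "moves": [
    [[0, 0.03, 0], [0, 0, 0]],
    [[0, 0.04, 0], [0, 0, 0]],
    [[0, 0.04, 0], [0, 0, 0]]
  ]
}}

```text
clock: 25.2
tool_pos: [440.8, 253.2, 98.6]
ee_rot: [0.495, 0.505, -0.505, -0.495]
wrist_force: [-0.7, -0.0, -0.7]
grip_width: 0.526
```

Call:
{"api": "play_rows", "payload": {
  "moves": [
    [[0, 0.03, 0], [0, 0, 0]],
    [[0, 0.04, 0], [0, 0, 0]],
    [[0, 0.04, 0], [0, 0, 0]]
  ]
}}

```text
clock: 25.5
tool_pos: [441.0, 253.2, 98.2]
ee_rot: [0.495, 0.505, -0.505, -0.495]
wrist_force: [-1.5, -0.7, 4.5]
grip_width: 0.527
```

The guards are on the board. I'll release and withdraw straight up.

Call:
{"api": "play_rows", "payload": {
  "moves": [
    [[0, -0.02, 0], [0, 0, 0]],
    [[0, -0.02, 0], [0, 0, 0]],
    [[0, -0.02, 0], [0, 0, 0]]
  ],
  "gripper": 56
}}

```text
clock: 25.8
tool_pos: [441.0, 253.2, 98.0]
ee_rot: [0.495, 0.505, -0.505, -0.495]
wrist_force: [-0.9, 0.1, -0.7]
grip_width: 0.558
```

Call:
{"api": "play_rows", "payload": {
  "moves": [
    [[0, -0.02, 0], [0, 0, 0]],
    [[0, -0.04, 0], [0, 0, 0]],
    [[0, -0.06, 0], [0, 0, 0]],
    [[0, -0.06, 0], [0, 0, 0]]
  ],
  "gripper": 66
}}

```text
clock: 26.2
tool_pos: [440.9, 253.2, 99.6]
ee_rot: [0.495, 0.505, -0.505, -0.495]
wrist_force: [-0.0, -0.1, -0.6]
grip_width: 0.661
```

Call:
{"api": "play_rows", "payload": {
  "moves": [
    [[0, -0.3, 0], [0, 0, 0]],
    [[0, -0.8, 0], [0, 0, 0]],
    [[0, -1.4, 0], [0, 0, 0]],
    [[0, -2.2, 0], [0, 0, 0]],
    [[0, -3.2, 0], [0, 0, 0]],
    [[0, -4.4, 0], [0, 0, 0]],
    [[0, -5.6, 0], [0, 0, 0]],
    [[0, -6, 0], [0, 0, 0]],
    [[0, -6, 0], [0, 0, 0]]
  ]
}}

```text
clock: 27.1
tool_pos: [441.7, 253.5, 251.2]
ee_rot: [0.496, 0.506, -0.504, -0.494]
wrist_force: [0.4, 0.5, -1.0]
grip_width: 0.661
```

```bash
python3 - <<'E'
from h import *
import pickle
np.set_printoptions(suppress=True,precision=2)
c=cap('wrist');t=cap('top');s=cap('scene');pickle.dump((c,t,s),open('w16.pkl','wb'));st=r.state();T=st['tool_pos'];print(T,st['wrist_force'],st['grip_width'],st['clock'])
g=c['frame'].max(2)
print('guard pred',[proj(c,X) for X in([422.5,215,100],[422.5,291,100],[458.5,215,100])])
for v in range(190,300,4): print(v,''.join(' .:-=+*#%@'[min(9,int(x)//25)] for x in g[v,250:394]))
W=pickle.load(open('w1.pkl','rb'));
# other things: difference of top views start vs now
t0=pickle.load(open('top.pkl','rb'));d=cv2.absdiff(t0['frame'],t['frame']).max(2);d[:,:]=cv2.medianBlur(d,3)
n,l,stt,cen=cv2.connectedComponentsWithStats((d>50).astype(np.uint8));print([(stt[i,:5].tolist()) for i in range(1,n) if stt[i,4]>25])
E
```

```text
[439.8  252.84 248.26] [ 0.37  0.14 -0.33] 0.6585295346751944 27.25
guard pred [array([265.58, 191.83]), array([371.94, 193.8 ]), array([266.5 , 240.13])]
190 ------#%%%%%%%%%%%%%%%%%%%%%%%%%%%%%%%%%%%%%%%%%%%%%%%%%%%%%%%%%%%%%%%%%%%%%%%%%%%%%%%%%%%%%%%%%%%%%%%%%%%%%%%%%%%%%%%%%%%%%%%%%%%+=============
194 ------+%%%#+++++*-..........::::::::::::::::::::::::::::-%%%%%%%%%%%%%%%%%%******+-:::::::::::::::::::::::::::::::::::::.-#######%+=============
198 ------=%%%@*****+::::::::::::::::::::::::::::::::::::::::#%%%%%%%%%%%%%%%%@******+-:::::::::::::::::::::::::::::::::::::::##%%%%%%+=============
202 -------+*********-:::::::::::::::::::::::::::::::::::::::==+++++#%%%#%#%%%*+++++++:::::::::::::::::::::::::::::::::::::::-##%%%%%#+=============
206 -------+*********-::::::::::::::::::::::::::::::::::::::::::::::::::::::::-::::::::::::::::::::::::::::::::::::::::::::::-##%%%%%#==============
210 -------+*********-:::::::::::::::::::::::::::::::::::::::::::::::::::---:::::::::::::::::::::::::::::::::::::::::::::::::=##%%%%%*==============
214 -------=*********=:::::::::::::::::::::::::::::
[... 2920 characters left out ...]
--------
294 ===========+++++++++++++++++++**********==-=-=====-=-===-====+++************+===================-##%%%%%%%%%%%%%%%%%%%%%%%%%%@+-----------------
298 ===========+**************+=-----*+=====---------------------::---======--------=========================----=*%%%%%%%%%%%%%%#=-----------------
[[159, 206, 9, 8, 57], [144, 222, 24, 105, 1529], [210, 222, 43, 63, 1299], [336, 258, 17, 19, 60], [435, 264, 16, 8, 47], [166, 273, 14, 18, 115], [220, 296, 17, 12, 103], [227, 315, 15, 6, 39], [130, 321, 365, 159, 25573], [0, 338, 81, 142, 6172], [368, 431, 21, 16, 110], [338, 446, 19, 4, 50], [522, 460, 15, 7, 31], [394, 463, 15, 17, 154], [314, 467, 4, 13, 30], [505, 466, 41, 14, 249]]
```

The guards lie exactly where predicted, and the top view has changed only at the ring's old place, at the roller and under the arm or its shadow. Handing in.

```bash
python3 - <<'E'
from h import *
print(r.job_done(), r.state()['clock'])
E
```

```text
the job is handed in; nothing more can be done
the job is handed in; nothing more can be done
```

I fitted the larger ring in the groove with the pliers, hung the pliers back in their slot, and handed the job in at about 27 s of the 72 s allowed. No verdict was given.

- **Picking up:** I took the pliers from the near slot at 44.5 mm over the grips. I picked up the ring by its lug holes and spread it to about 26 mm over the grips.
- **Fitting:** I lowered the ring over the journal and pushed the bearing down, reaching about 8 N net while the ring was closing (limit 16 N). Then I let the ring close in steps and drew the pliers off.
- **Ring check:** Once the ring had closed, the gap between the lugs put the hole centres about 17.6 mm apart. The last wrist view showed the ring concentric with the journal. I did not measure its height in the groove; I judged it from the push force and from the fact that the closed bore (37 mm) cannot sit on the 40 mm journal.
- **Pliers check:** The guards lie flat on the rack board, within about 1–2 mm of where they hung at the start. The gripper is clear, about 150 mm above them.
- **Other things:** Comparing top views, I saw changes only at the ring's old place, at the roller, and in the arm and its shadows.
- **Disagreements:** Arm readings wandered by 1–2 mm between calls, so I corrected the position from the wrist camera before both fits. My first estimates of the journal end height ran from 90 to 101 mm; the wrist camera and the contact force settled it at about 96–97 mm. No check failed.

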